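Knock the drive centre out of the lathe headstock

TASK

Set the wooden tray on the lathe bed under the spindle nose and let go of it, then push the knockout bar through the hollow spindle from the handwheel end and drive the spur drive centre out so that it drops into the tray, never onto the bed or bench. Leave the centre in the tray on the bed and lay the bar back in its own notches of the tool rack, without shifting the gouge, the wax tin or the chuck.

Things in the scene. Friction and masses are not known exactly. Their poses are not given: they have to be found in the camera images.
- lathe_bed: Fixed cast bed of a mini wood lathe, 750 mm long, flat steel ways 130 mm wide overall, top 85 mm above the bench. Origin on the bench under the headstock; x across the bed, away from the robot, y along it to the handwheel end: bed y = +60 to -690, headstock casting -50 to +50 (its foot only from -32), up to 175 mm above the bed; tool-rest banjo no nearer than y = -320, tailstock beyond.
- spindle_nose (a point): Centre of the end face of the headstock's threaded spindle nose (33 mm across, standing 28 mm out of the casting), 120 mm above the bed. The spindle axis runs along the bed's y; its axes are the bed's: +y goes into the spindle. The nose looks to -y and the drive centre sticks out of it.
- spindle_back (a point): Centre of the outer face of the hollow steel handwheel (80 mm across, 24 mm thick) at the other end of the spindle, 152 mm from the nose face along +y, on the spindle axis. Its mouth is a cone 32 mm wide that narrows in 9 mm to the 14 mm bore, which leads straight to the tail of the drive centre 88 mm inside. Axes as the bed's.
- drive_centre: Loose steel spur drive centre, 101 mm long with its point, 0.2 kg, shank 17 mm and spurred head 25 mm across. Its shank sits 64 mm deep in the spindle nose, gripped by the taper: a steady push of about 7 to 14 N slides it out, and it tips and falls when only some 5 to 10 mm of shank is left inside. Origin at mid length; own y axis runs from point (-50 mm) to tail (+51 mm).
- centre_tail (a point): Centre of the flat inner end of the drive centre's shank, the face the bar pushes on.
- knockout_bar: Loose bar, 0.15 kg: steel rod 9 mm thick, brass ferrule 22 mm, short barrel-shaped ash handle 27 mm thick. Lies level in either pair of rack notches, axis 46 mm above the bench, handle overhanging the rack's +y side. Origin on the axis, in the handle where to grip; own y runs from tip to handle: rod y = -188 to -30, ferrule to -18, handle to +42 mm. Centre of mass y = -65.
- tool_rack: Fixed wooden rack, 150 x 140 mm, 60 mm tall: two cross boards with two V notches each (45 degree sides, 40 mm wide, 20 mm deep) at x = -42.5 and +42.5 mm. Origin on the bench under its middle; y along the tools that lie in it.
- catch_tray: Loose open wooden tray, cork on its floor, 116 mm (own x) x 170 mm (own y), 50 mm tall, walls and floor 8 mm thick, 0.3 kg. Origin at the middle of its underside. A pinch on an end wall carries it. Starts on the bench in front of the lathe. It fits on the bed lengthwise, centred under the spindle axis, its near end 20 to 40 mm back under the nose (its middle 45 to 65 mm beyond the nose).
- gouge: Turning gouge in the rack's other pair of notches, to be left alone: 320 mm long, 9 mm round blade with a pointed fluted end, and a longer, waisted ash handle 115 mm long, 30 mm thick, its axis 85 mm from the bar's. Origin and axes as on the bar: blade point at y = -222, handle -16 to +99 mm.
- wax_tin: Round tin, 67 mm across, 34 mm tall, on the bench between rack and tray, to be left alone. Origin under its middle.
- chuck: Four-jaw steel chuck, 88 mm across, 66 mm tall, on the bench beyond the tray, to be left alone. Origin under its middle.
Not all that is in view belongs to the job. Leave any turquoise look-alike of the tool_rack alone.

How it is judged:
By the outcome, as a careful person would: the job done as asked, in the order asked, and still so for the second after the job is handed in, with the robot touching nothing.
It also fails if it takes over 72 s, if anything falls off the work surface, if the arm or the gripper's body presses on something with over 40 N, if the wrist force passes 120 N, or if a joint passes its speed limit or range.

ROBOT

A 6-joint arm with a two-finger parallel gripper is mounted at the origin on the work surface. World frame = base frame: x ahead of the robot, y to its left, z up, the work surface at z = 0. Lengths are in m, angles in rad, forces in N, time in s.
With the tool pointing down it reaches from about 0.35 to 0.85 m from the base axis. Payload 8.1 kg.
Tool frame: the origin (TCP) lies midway between the tips of the shut fingers; the grasp point (between the pads) lies 19 mm behind it (robot.tcp_to_grasp is the distance from the TCP to the grasp point, in m); z points along the fingers, y is the direction in which the jaws open and shut (so a half turn about z gives the same grasp; the last joint's range is limited). The gripper opens to 93 mm and grips with 3 to 60 N. Pads are 15 mm wide; open, the fingers measure 128 mm over their backs; the gripper's body (75 mm by 188 mm) begins 65 mm behind the grasp point.
Start: joints at [1.131, 0.13, 1.488, -0, 1.523, -0.085], TCP at [0.208, 0.563, 0.219] pointing down, gripper open.
Joint ranges: [-2.96, 2.96], [-0.89, 2.26], [0.02, 2.5], [-1.34, 4.48], [0, 2.73], [-2.66, 2.66]. Speed limits (rad/s): [2.39, 2.39, 2.79, 3.14, 3.14, 3.14].

INTERFACE

Orientations are given as a rotation vector (axis times angle).
In Python, from plant import robot gives the robot as it stands.
- The arm moves only by the tool send_rows, never from a script. Its argument "series" is a list of rows, each an object of numbers: "wx", "wy", "wz": the turn, a rotation vector about the world's x, y, z in rad; "dx", "dy", "dz": the shift along the world's x, y, z in cm; "fingers": the closure in counts, from 0 (fully open) to 255 (shut). In form: [{"wx": .., "wy": .., "wz": .., "dx": .., "dy": .., "dz": .., "fingers": ..}, ...]. A call has 1 to 20 rows; each row shifts and turns the pose as measured when the row begins; what a row does not reach is not made up. A row lasts 1/12 s, in which the tool goes at most 41.7 mm and 7.16 degrees, less where a joint would pass 70% of its speed; a pose out of reach is approached as far as the arm can. A call is refused whole if a number of a shift passes 4.17 or a number of a turn 0.125, either way. A call with a gripper value outside its range is refused whole. The fingers move at their own pace and stop on an object; "newtons" is the grip in N (left out, the last holds). Time passes only in rows, so rows that do not move let the fingers close. It gives the time, the measured TCP pose, the force and the opening at its end, in the units of the state.
- robot.read_state(): the state, without advancing time (a new reading comes with each control period).
- robot.read_camera(name): name is "side" or "top"; returns the picture (400x640x3 uint8, red, green, blue); there is no depth.
- robot.camera_info(name): a dict with "intrinsics" (3x3 intrinsics, pixels), "k1" (the pictures are not rectified: a ray, as slopes to the right and down, at radius r is drawn at 1 + k1 r^2 times it, then the intrinsics apply), "extrinsics" (4x4, takes a point from world to camera coordinates). Camera axes: x right, y up, looking along -z (the intrinsics and any distortion apply to the point x, -y, -z); pixel columns grow to the right and rows downward; lengths in m; the calibration is good to about 2 mm. A picture is of the moment at which its call begins. camera_info takes no time and is no camera call.
- robot.close_job(): hands the job in, once; it reports no verdict.
The state is a dict: "t": time; "q": joint angles; "dq": joint speeds; "joint_torque": joint torques, N m; "tool_pos": TCP position; "orientation": TCP orientation; "force": force on the tool from outside, world axes, zero at the start; "wrist_torque": the same for the moment, N m; "opening": finger opening in m.
Only numpy, scipy, OpenCV 4.12 (cv2) and the standard library are available. Lean on these libraries where they do the work, as an engineer would, in place of code of your own. Each camera call takes 0.05 s, during which the arm holds its last target.

## Working session

There is one attempt and no reset: what is moved stays moved. The work goes in short steps, Python scripts to look and compute and a tool call to move; the robot and the scene stay as the last step left them, time stands still between calls to the robot, and variables do not carry over. Pictures are saved under pics/ and viewed, and the job is handed in when it is done.

Besides the shell and the picture viewer there is one more tool, called as name(argument=value, ...) on one line, values as JSON. send_rows: Moves the arm, as the interface text tells. Its arguments: {"type":"object","properties":{"series":{"type":"array","items":{"type":"object","properties":{"wx":{"type":"number"},"wy":{"type":"number"},"wz":{"type":"number"},"dx":{"type":"number"},"dy":{"type":"number"},"dz":{"type":"number"},"fingers":{"type":"number"}}}},"newtons":{"type":"number"}},"required":["series"]}

```bash
ls; mkdir -p pics
cat > h.py <<'E'
import numpy as np, cv2
from plant import robot
def cam(name):
    i=robot.camera_info(name); return np.array(i["intrinsics"]),i["k1"],np.array(i["extrinsics"])
def proj(name,P):
    K,k1,E=cam(name); p=E[:3,:3]@np.array(P,float)+E[:3,3]
    s=np.array([p[0]/-p[2],-p[1]/-p[2]]); s=s*(1+k1*(s@s)); return (K@[s[0],s[1],1])[:2]
def ray(name,uv):
    K,k1,E=cam(name); d=np.linalg.solve(K,[uv[0],uv[1],1])[:2]; s=d.copy()
    for _ in range(30): s=d/(1+k1*(s@s))
    R=E[:3,:3]; c=-R.T@E[:3,3]; v=R.T@np.array([s[0],-s[1],-1]); return c,v/np.linalg.norm(v)
def plane(name,uv,z):
    c,v=ray(name,uv); return c+v*(z-c[2])/v[2]
def tri(uvs,uvt):
    c1,v1=ray("side",uvs);c2,v2=ray("top",uvt)
    A=np.stack([v1,-v2],1); t=np.linalg.lstsq(A,c2-c1,rcond=None)[0]
    a=c1+v1*t[0];b=c2+v2*t[1]; return (a+b)/2,np.linalg.norm(a-b)
def snap(name,fn):
    im=robot.read_camera(name); cv2.imwrite("pics/"+fn,cv2.cvtColor(im,cv2.COLOR_RGB2BGR)); return im
def crop(fn,out,x0,y0,x1,y1,s):
    im=cv2.imread("pics/"+fn)[y0:y1,x0:x1]; cv2.imwrite("pics/"+out,cv2.resize(im,None,fx=s,fy=s,interpolation=cv2.INTER_CUBIC))
E
python3 - <<'E'
from h import *
for n in("side","top"):
    snap(n,n+"0.png"); K,k,E=cam(n); print(n,K,k,-E[:3,:3].T@E[:3,3],-E[2,:3])
s=robot.read_state();print(s["t"],s["tool_pos"],s["orientation"],s["force"])
E
```

```text
pics
side [[386.00821345   0.         327.45341926]
 [  0.         386.00821345 196.34436195]
 [  0.           0.           1.        ]] -0.09170223767015934 [-0.34033061 -0.8452272   0.86178279] [ 0.57632713  0.58851756 -0.56700452]
top [[430.41611751   0.         323.7280689 ]
 [  0.         430.41611751 198.27690009]
 [  0.           0.           1.        ]] -0.08891142743933435 [ 0.25543984 -0.05960301  1.30185679] [ 0.12615304 -0.01245504 -0.9919326 ]
0.1 [0.20819068 0.56218332 0.21771047] [-5.54216084e-01 -3.09192538e+00  2.46347911e-03] [-0.61424122 -0.34233552  0.29810286]
```

View pics/side0.png

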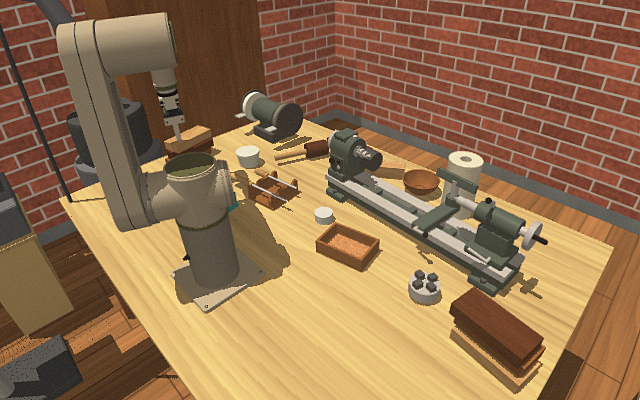

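View pics/top0.png

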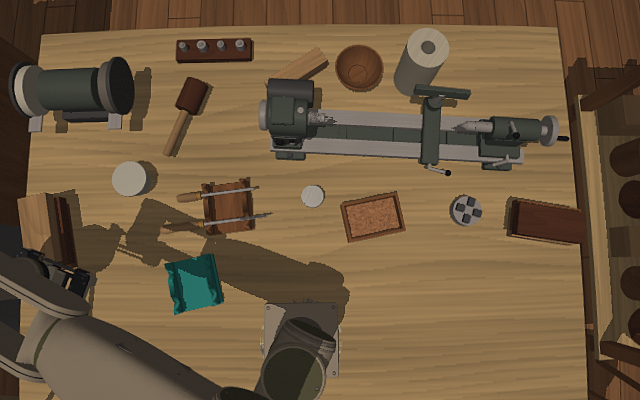

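Run:
```python
from h import *
crop("top0.png","c1.png",150,160,290,260,5.5)
crop("top0.png","c2.png",250,70,420,180,4.6)
crop("side0.png","c3.png",230,130,410,280,4)
```

```text
(no output)
```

View pics/c1.png

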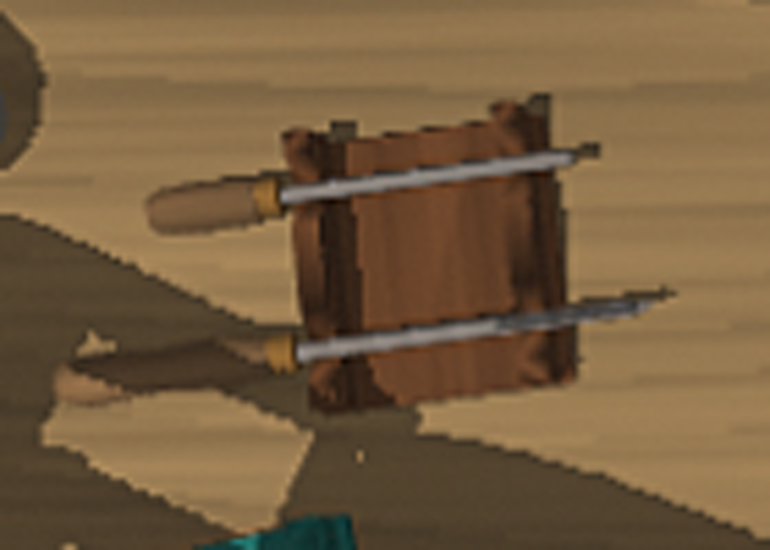

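View pics/c2.png

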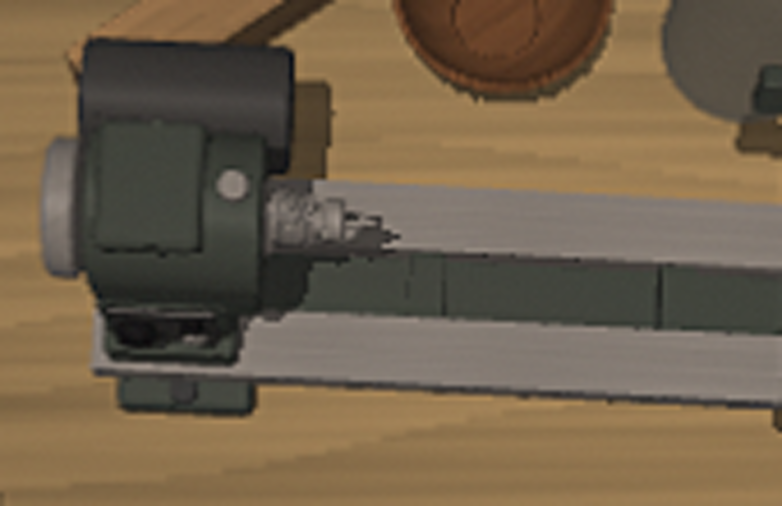

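View pics/c3.png

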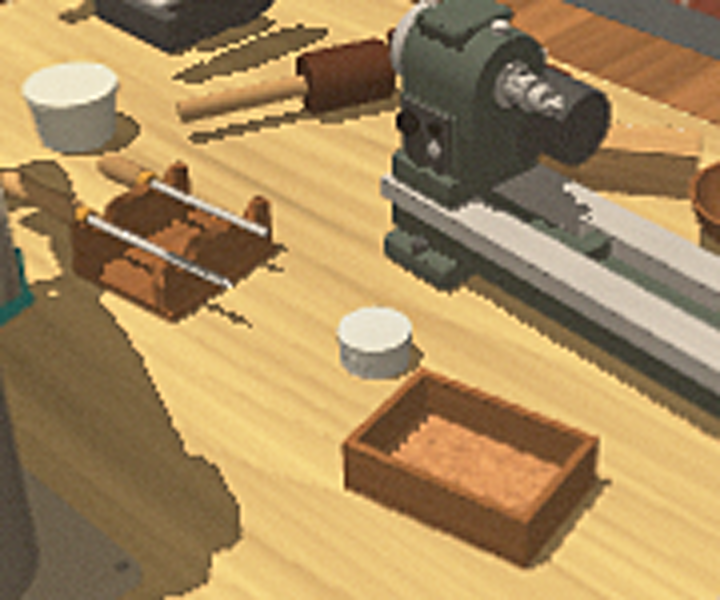

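Run:
```python
from h import *
T=cv2.imread("pics/top0.png");H=cv2.cvtColor(T,cv2.COLOR_BGR2HSV)
# bed: near way near edge, far way far edge by gradient along columns
def edge(cols,r0,r1,sgn):
    pts=[]
    S=H[...,1].astype(float)  # saturation low on steel
    for c in cols:
        col=S[r0:r1,c]; g=np.diff(col)*sgn; k=g.argmax(); pts.append((c,r0+k+0.5+0.5))
    return pts
for nm,cols,r0,r1,s in (("near",range(320,415,6),145,165,1),("far",range(340,415,6),100,118,-1)):
    p=edge(cols,r0,r1,s); w=np.array([plane("top",q,0.085)[:2] for q in p]); 
    f=np.polyfit(w[:,1],w[:,0],1); print(nm,f,"std",np.std(w[:,0]-np.polyval(f,w[:,1])), w[0],w[-1],p[:2])
# headstock ends & bed end
for uv in((270.6,150.5),(270.3,143.)): print("bed end",plane("top",uv,0.085))
# tray rim corners (top c)
m=cv2.inRange(H,(0,90,30),(14,255,200)); roi=np.zeros_like(m); roi[185:250,330:415]=m[185:250,330:415]
cn=max(cv2.findContours(roi,0,2)[0],key=cv2.contourArea); print(cv2.contourArea(cn),cv2.minAreaRect(cn)); 
b=cv2.boxPoints(cv2.minAreaRect(cn)); print(b)
for q in b: print("tray",plane("top",q,0.05))
crop("top0.png","c4.png",330,180,415,250,9)
```

```text
near [0.06595261 0.54397576] std 0.0008428737606153752 [ 0.53936068 -0.06623158] [ 0.52132054 -0.32717776] [(320, np.float64(154.0)), (326, np.float64(154.0))]
far [0.06740026 0.67962008] std 0.0008018435409678845 [ 0.67103143 -0.12701992] [ 0.65697784 -0.33953576] [(340, np.float64(110.0)), (346, np.float64(110.0))]
bed end [0.55191158 0.07658872 0.085     ]
bed end [0.57423891 0.07749932 0.085     ]
2224.5 ((372.63397216796875, 216.77459716796875), (39.95938491821289, 58.486549377441406), 78.02386474609375)
[[339.88132 203.29788]
 [397.09488 191.16168]
 [405.38663 230.25131]
 [348.17307 242.38751]]
tray [ 0.39910854 -0.12239322  0.05      ]
tray [ 0.43253865 -0.29219171  0.05      ]
tray [ 0.31689349 -0.3122983   0.05      ]
tray [ 0.28465925 -0.14407429  0.05      ]
```

View pics/c4.png

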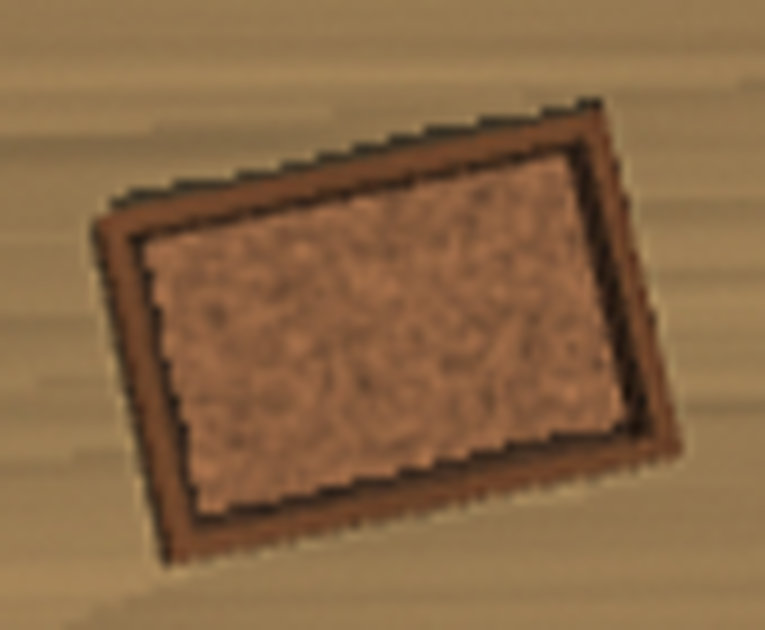

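Run:
```python
from h import *
th=-0.0666; O=np.array([.613,.0124,0]); X=np.array([np.cos(th),np.sin(th),0]);Y=np.array([-np.sin(th),np.cos(th),0]);Z=np.array([0,0,1.])
P=lambda x,y,z:O+X*x+Y*y+Z*z
for n in("side","top"):
    im=cv2.imread(f"pics/{n}0.png"); s=4
    x0,y0=(320,115) if n=="side" else (250,70)
    c=cv2.resize(im[y0:y0+130,x0:x0+190],None,fx=s,fy=s,interpolation=cv2.INTER_CUBIC)
    def pt(p): q=(proj(n,p)-[x0,y0]+.5)*s; return tuple(int(round(v)) for v in q)
    def circ(r,y,col):
        cv2.polylines(c,[np.array([pt(P(r*np.cos(a),y,.205+r*np.sin(a))) for a in np.linspace(0,2*np.pi,40)])],True,col,1)
    circ(.0165,-.078,(0,0,255));circ(.04,.074,(0,255,0));circ(.04,.05,(0,255,0));circ(.0125,-.100,(255,0,0))
    cv2.line(c,pt(P(0,-.115,.205)),pt(P(0,.074,.205)),(0,255,255),1)
    for a,b in(((-.065,.06),(-.065,-.69)),((.065,.06),(.065,-.69)),((-.065,.06),(.065,.06))): cv2.line(c,pt(P(*a,.085)),pt(P(*b,.085)),(255,0,255),1)
    cv2.imwrite(f"pics/o_{n}.png",c)
```

```text
(no output)
```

View pics/o_side.png

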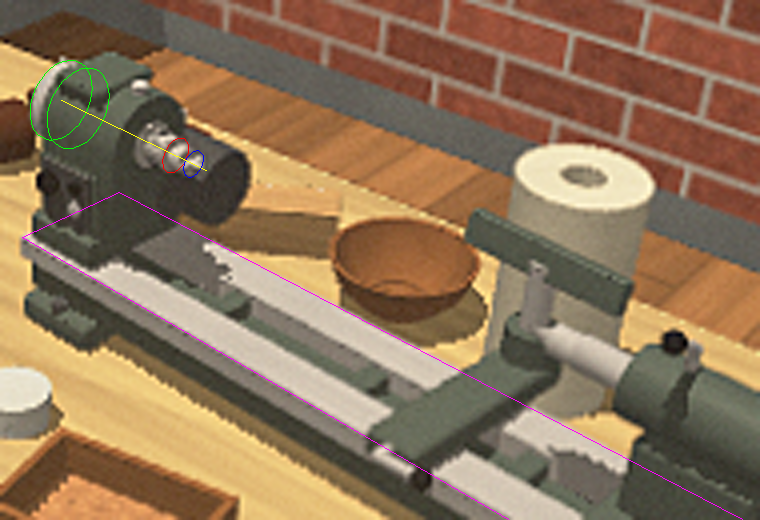

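View pics/o_top.png

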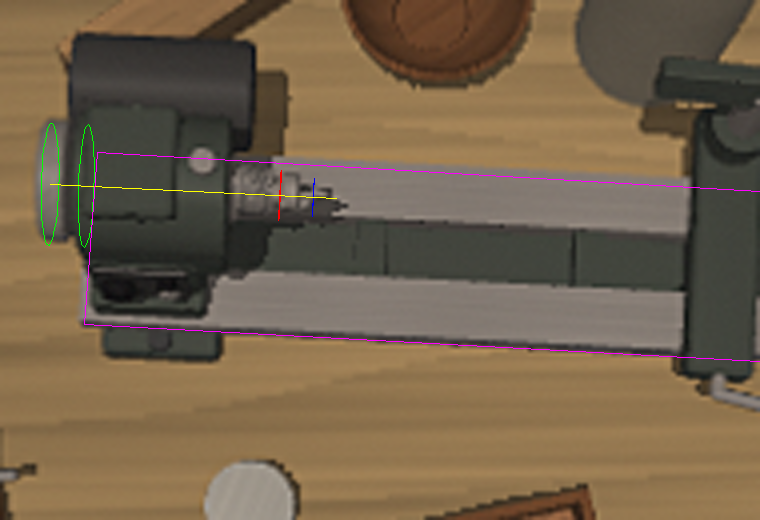

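Run:
```python
from h import *
T=cv2.imread("pics/top0.png"); S=cv2.imread("pics/side0.png")
crop("top0.png","d1.png",252,90,342,140,8.5)
crop("side0.png","d2.png",322,122,392,172,11)
```

```text
(no output)
```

View pics/d1.png

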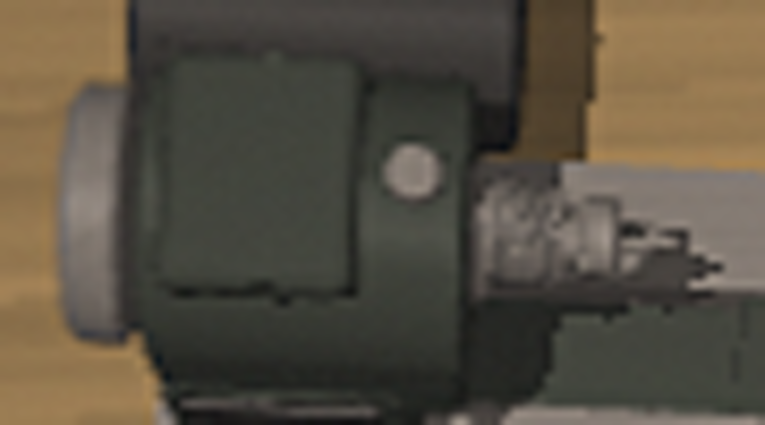

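View pics/d2.png

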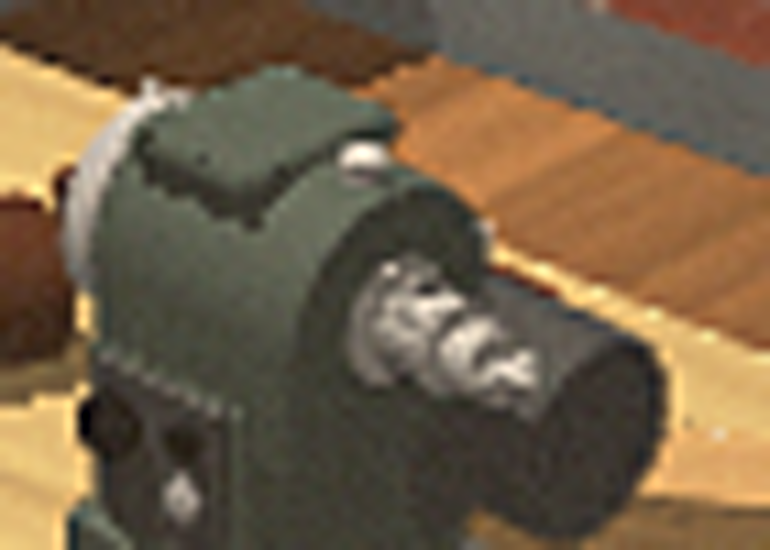

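Run:
```python
from h import *
f=lambda x,y:(252+x/8.5-.5,90+y/8.5-.5)
for n,q,z in(("wheel far",(100,82),.205),("wheel near",(100,345),.205),("wheel mid",(100,213.5),.205),("face top",(60,213),.245),("nose far",(520,175),.205),("nose near",(520,285),.205),("nose end top",(548,225),.22),("head far",(600,197),.205),("head near",(600,272),.205),("head mid",(600,234.5),.205)):
    print(n,plane("top",f(*q),z).round(4))
g=lambda x,y:(322+x/11-.5,122+y/11-.5)
# side: nose base / head centre
th=-0.0666; O=np.array([.613,.0124,0]); 
print("side head proj",[(np.array(proj("side",O+[np.sin(-th)*y,np.cos(th)*y,.205]))-[321.5,121.5])*11 for y in(-.05,-.064,-.078,-.1,-.115)])
print("top",[(np.array(proj("top",O+[np.sin(-th)*y,np.cos(th)*y,.205]))-[251.5,89.5])*8.5 for y in(-.05,-.064,-.078,-.1,-.115)])
```

```text
wheel far [0.6632 0.0831 0.205 ]
wheel near [0.578  0.0826 0.205 ]
wheel mid [0.6203 0.0828 0.205 ]
face top [0.6074 0.0897 0.245 ]
nose far [ 0.6307 -0.048   0.205 ]
nose near [ 0.5952 -0.0476  0.205 ]
nose end top [ 0.6095 -0.0565  0.22  ]
head far [ 0.6232 -0.0728  0.205 ]
head near [ 0.599  -0.0724  0.205 ]
head mid [ 0.6111 -0.0726  0.205 ]
side head proj [array([399.05047324, 320.06230207]), array([429.40203591, 334.68231019]), array([460.13267636, 349.49277543]), array([509.20409619, 373.15889365]), array([543.2193293 , 389.57558978])]
top [array([487.00970008, 240.45274696]), array([532.03148606, 242.7296917 ]), array([577.05739524, 245.0253329 ]), array([647.81186449, 248.67007083]), array([696.04684649, 251.18092127])]
```

Run:
```python
from h import *
f=lambda x,y:(150+x/5.5-.5,160+y/5.5-.5)
for n,q in(("hend",(147,214)),("ferr L",(254,197)),("ferr R",(281,194)),("tip",(582,156)),("g hend",(55,386)),("g ferr R",(297,350)),("g tip",(672,293))): print(n,plane("top",f(*q),.046).round(4))
T=cv2.imread("pics/top0.png");H=cv2.cvtColor(T,cv2.COLOR_BGR2HSV)
pts=[]
for c in range(204,254,3):
    col=H[183:203,c].astype(float); g=((col[:,1]<70)&(col[:,2]>90)); 
    w=np.clip(110-col[:,1],0,None)*g
    if w.sum()>0: pts.append((c,183+(w*np.arange(20)).sum()/w.sum()))
w=np.array([plane("top",p,.046)[:2] for p in pts]); k=np.polyfit(w[:,1],w[:,0],1); print(len(pts),k,np.std(w[:,0]-np.polyval(k,w[:,1])))
# side view ferrule & tip; 
crop("side0.png","d3.png",245,160,305,212,12)
```

```text
hend [0.4214 0.3615 0.046 ]
ferr L [0.4297 0.3033 0.046 ]
ferr R [0.4311 0.2886 0.046 ]
tip [0.4492 0.1261 0.046 ]
g hend [0.3293 0.4094 0.046 ]
g ferr R [0.347  0.2784 0.046 ]
g tip [0.3747 0.0778 0.046 ]
17 [-0.11872165  0.46391109] 0.00038931471945655253
```

View pics/d3.png

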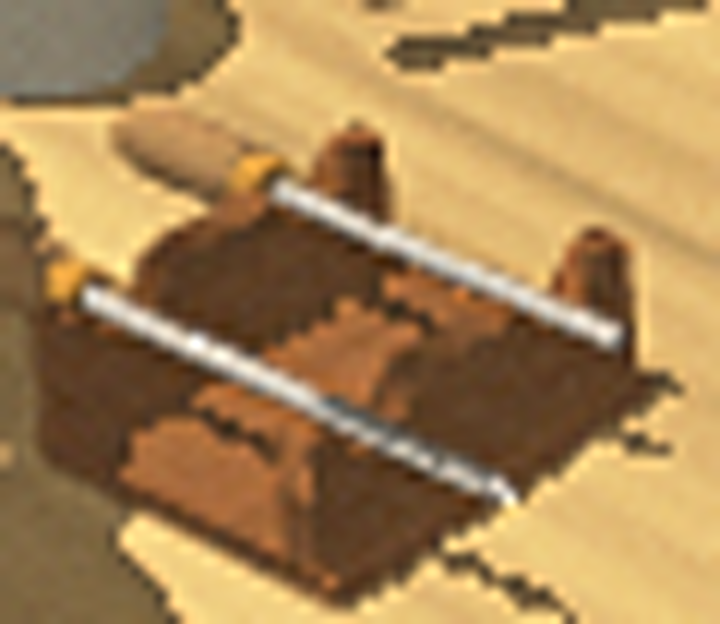

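send_rows(series=[{"dx": 1.9,"dy": -3.5,"dz": 0.4,"wz": -0.08,"fingers": 118},{"dx": 1.9,"dy": -3.5,"dz": 0.4,"wz": -0.08,"fingers": 118},{"dx": 1.9,"dy": -3.5,"dz": 0.4,"wz": -0.08,"fingers": 118},{"dx": 1.9,"dy": -3.5,"dz": 0.4,"wz": -0.08,"fingers": 118},{"dx": 1.9,"dy": -3.5,"dz": 0.4,"wz": -0.08,"fingers": 118},{"dx": 1.9,"dy": -3.5,"dz": 0.4,"wz": -0.08,"fingers": 118},{"dx": 1.9,"dy": -3.5,"dz": 0.4,"wz": -0.08,"fingers": 118},{"dx": 1.9,"dy": -3.5,"dz": 0.4,"wz": -0.08,"fingers": 118},{"dx": 1.9,"dy": -3.5,"dz": 0.4,"wz": -0.08,"fingers": 118},{"dx": 1.9,"dy": -3.5,"dz": 0.4,"wz": -0.08,"fingers": 118}])

```text
schema error: expected keys wx, wy, wz, dx, dy, dz, fingers
```

```bash
cat >> h.py <<'E'
from scipy.spatial.transform import Rotation as Ro
def go(x,y,z,jaw,tilt=None):
    "deltas (cm, rotvec) from present pose to target TCP; tool down, jaws at angle jaw (mod pi)"
    s=robot.read_state(); p=np.array(s["tool_pos"]); R=Ro.from_rotvec(s["orientation"])
    cur=R.as_matrix()
    best=None
    for j in(jaw,jaw+np.pi):
        y_=np.array([np.cos(j),np.sin(j),0]);z_=np.array([0,0,-1.]);M=np.stack([np.cross(y_,z_),y_,z_],1)
        d=(Ro.from_matrix(M)*R.inv()).as_rotvec()
        if best is None or np.linalg.norm(d)<np.linalg.norm(best): best=d
    ja=np.arctan2(cur[1,1],cur[0,1])
    print("t",round(s["t"],2),"pos",p.round(4),"jaw",round(ja,4),"zaxis",cur[:,2].round(3),"open",round(s["opening"],4),"F",np.round(s["force"],1),"q",np.round(s["q"],2))
    print("D cm",((np.array([x,y,z])-p)*100).round(2),"turn",best.round(4))
E
python3 -c "
from h import *
go(.310,-.2524,.12,.19)"
```

```text
t 0.1 pos [0.2082 0.5622 0.2177] jaw 1.2161 zaxis [-0.001 -0.001 -1.   ] open 0.0928 F [-0.6 -0.3  0.3] q [ 1.13  0.13  1.49 -0.    1.52 -0.09]
D cm [ 10.18 -81.46  -9.77] turn [ 1.0000e-03 -1.4000e-03 -1.0261e+00]
```

All keys are required.

send_rows(series=[{"wx": 0,"wy": 0,"wz": -0.08,"dx": 1.9,"dy": -3.5,"dz": 0.4,"fingers": 118},{"wx": 0,"wy": 0,"wz": -0.08,"dx": 1.9,"dy": -3.5,"dz": 0.4,"fingers": 118},{"wx": 0,"wy": 0,"wz": -0.08,"dx": 1.9,"dy": -3.5,"dz": 0.4,"fingers": 118},{"wx": 0,"wy": 0,"wz": -0.08,"dx": 1.9,"dy": -3.5,"dz": 0.4,"fingers": 118},{"wx": 0,"wy": 0,"wz": -0.08,"dx": 1.9,"dy": -3.5,"dz": 0.4,"fingers": 118},{"wx": 0,"wy": 0,"wz": -0.08,"dx": 1.9,"dy": -3.5,"dz": 0.4,"fingers": 118},{"wx": 0,"wy": 0,"wz": -0.08,"dx": 1.9,"dy": -3.5,"dz": 0.4,"fingers": 118},{"wx": 0,"wy": 0,"wz": -0.08,"dx": 1.9,"dy": -3.5,"dz": 0.4,"fingers": 118},{"wx": 0,"wy": 0,"wz": -0.08,"dx": 1.9,"dy": -3.5,"dz": 0.4,"fingers": 118},{"wx": 0,"wy": 0,"wz": -0.08,"dx": 1.9,"dy": -3.5,"dz": 0.4,"fingers": 118},{"wx": 0,"wy": 0,"wz": -0.08,"dx": 1.9,"dy": -3.5,"dz": 0.4,"fingers": 118},{"wx": 0,"wy": 0,"wz": -0.08,"dx": 1.9,"dy": -3.5,"dz": 0.4,"fingers": 118}])

```text
t: 1.1
tool_pos: [0.433, 0.1261, 0.2579]
orientation: [-1.949, -2.45, 0.015]
force: [0.6, -0.1, -1.2]
opening: 0.0499
```

```bash
python3 -c "
from h import *
go(.310,-.2524,.12,.19)"
```

```text
t 1.1 pos [0.433  0.1261 0.2579] jaw 0.2267 zaxis [-0.014 -0.001 -1.   ] open 0.0499 F [ 0.6 -0.1 -1.2] q [ 0.17 -0.28  1.81  0.    1.63 -0.06]
D cm [-12.3  -37.85 -13.79] turn [ 0.0003 -0.0142 -0.0367]
```

send_rows(series=[{"wx": 0,"wy": 0,"wz": 0,"dx": -0.5,"dy": -3.7,"dz": -0.5,"fingers": 118},{"wx": 0,"wy": 0,"wz": 0,"dx": -0.8,"dy": -3.7,"dz": -1,"fingers": 118},{"wx": 0,"wy": 0,"wz": 0,"dx": -1.3,"dy": -3.6,"dz": -1.4,"fingers": 118},{"wx": 0,"wy": 0,"wz": 0,"dx": -1.3,"dy": -3.6,"dz": -1.4,"fingers": 118},{"wx": 0,"wy": 0,"wz": 0,"dx": -1.3,"dy": -3.6,"dz": -1.4,"fingers": 118},{"wx": 0,"wy": 0,"wz": 0,"dx": -1.3,"dy": -3.6,"dz": -1.4,"fingers": 118},{"wx": 0,"wy": 0,"wz": 0,"dx": -1.3,"dy": -3.6,"dz": -1.4,"fingers": 118},{"wx": 0,"wy": 0,"wz": 0,"dx": -1.3,"dy": -3.6,"dz": -1.4,"fingers": 118},{"wx": 0,"wy": -0.014,"wz": -0.036,"dx": -1.3,"dy": -3.6,"dz": -1.4,"fingers": 118},{"wx": 0,"wy": 0,"wz": 0,"dx": -1.3,"dy": -3.6,"dz": -1.4,"fingers": 118},{"wx": 0,"wy": 0,"wz": 0,"dx": -0.5,"dy": -1.5,"dz": -0.9,"fingers": 118},{"wx": 0,"wy": 0,"wz": 0,"dx": 0,"dy": 0,"dz": 0,"fingers": 118}])

```text
t: 2.1
tool_pos: [0.3048, -0.2658, 0.1177]
orientation: [2.016, 2.404, 0.003]
force: [0.4, 0.8, -0.1]
opening: 0.0498
```

```bash
python3 -c "
from h import *
go(.310,-.2524,.02,.19)
snap('top','t1.png');crop('t1.png','t1c.png',310,150,450,260,5)
print(proj('top',(.31,-.2524,.04)))"
```

```text
t 2.1 pos [ 0.3048 -0.2658  0.1177] jaw 0.1751 zaxis [ 0.004 -0.001 -1.   ] open 0.0498 F [ 0.4  0.8 -0.1] q [-0.85 -0.36  2.13  0.    1.37 -1.02]
D cm [ 0.52  1.34 -9.77] turn [0.0012 0.0044 0.0149]
[384.56831719 233.14854206]
```

View pics/t1c.png

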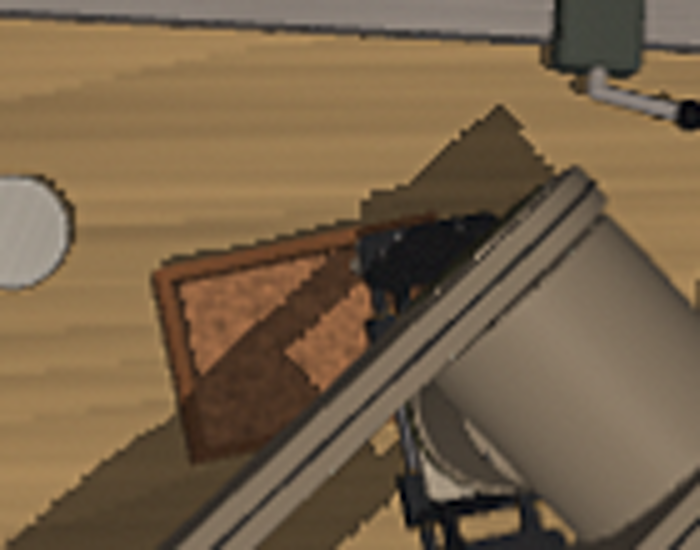

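send_rows(series=[{"wx": 0,"wy": 0.004,"wz": 0.015,"dx": 0.5,"dy": 1.3,"dz": -1,"fingers": 118},{"wx": 0,"wy": 0,"wz": 0,"dx": 0,"dy": 0,"dz": -2.5,"fingers": 118},{"wx": 0,"wy": 0,"wz": 0,"dx": 0,"dy": 0,"dz": -2.5,"fingers": 118},{"wx": 0,"wy": 0,"wz": 0,"dx": 0,"dy": 0,"dz": -2,"fingers": 118},{"wx": 0,"wy": 0,"wz": 0,"dx": 0,"dy": 0,"dz": -1.2,"fingers": 118},{"wx": 0,"wy": 0,"wz": 0,"dx": 0,"dy": 0,"dz": -0.5,"fingers": 118},{"wx": 0,"wy": 0,"wz": 0,"dx": 0,"dy": 0,"dz": 0,"fingers": 118}])

```text
t: 2.73
tool_pos: [0.3155, -0.2463, 0.0224]
orientation: [1.991, 2.422, 0.003]
force: [0.4, -1.0, 0.1]
opening: 0.0497
```

```bash
python3 -c "
from h import *
go(.310,-.2524,.02,.19)"
```

```text
t 2.73 pos [ 0.3155 -0.2463  0.0224] jaw 0.1946 zaxis [ 0.006 -0.002 -1.   ] open 0.0497 F [ 0.4 -1.   0.1] q [-0.79 -0.24  2.22  0.    1.16 -0.99]
D cm [-0.55 -0.61 -0.24] turn [ 0.0021  0.0058 -0.0046]
```

send_rows(series=[{"wx": 0,"wy": 0,"wz": 0,"dx": -0.5,"dy": -0.5,"dz": -0.2,"fingers": 118},{"wx": 0,"wy": 0,"wz": 0,"dx": 0,"dy": 0,"dz": 0,"fingers": 118},{"wx": 0,"wy": 0,"wz": 0,"dx": 0,"dy": 0,"dz": 0,"fingers": 250},{"wx": 0,"wy": 0,"wz": 0,"dx": 0,"dy": 0,"dz": 0,"fingers": 250},{"wx": 0,"wy": 0,"wz": 0,"dx": 0,"dy": 0,"dz": 0,"fingers": 250},{"wx": 0,"wy": 0,"wz": 0,"dx": 0,"dy": 0,"dz": 0,"fingers": 250},{"wx": 0,"wy": 0,"wz": 0,"dx": 0,"dy": 0,"dz": 0,"fingers": 250},{"wx": 0,"wy": 0,"wz": 0,"dx": 0,"dy": 0,"dz": 0,"fingers": 250}], newtons=45)

```text
t: 3.4
tool_pos: [0.3135, -0.2535, 0.0258]
orientation: [1.984, 2.418, 0.002]
force: [-2.1, -0.6, -1.3]
opening: 0.0146
```

```bash
python3 -c "
from h import *
go(.310,-.2524,.02,.19)"
```

```text
t 3.4 pos [ 0.3135 -0.2535  0.0258] jaw 0.1964 zaxis [ 0.011 -0.008 -1.   ] open 0.0146 F [-2.1 -0.6 -1.3] q [-0.81 -0.25  2.22  0.    1.16 -1.01]
D cm [-0.35  0.11 -0.58] turn [ 0.0077  0.0113 -0.0063]
```

send_rows(series=[{"wx": 0,"wy": 0,"wz": 0,"dx": 0,"dy": 0,"dz": 0,"fingers": 250},{"wx": 0,"wy": 0,"wz": 0,"dx": 0,"dy": 0,"dz": 0,"fingers": 250},{"wx": 0,"wy": 0,"wz": 0,"dx": 0,"dy": 0,"dz": 0,"fingers": 250}])

```text
t: 3.65
tool_pos: [0.3133, -0.2535, 0.0258]
orientation: [1.985, 2.418, 0.001]
force: [1.1, -1.1, 0.7]
opening: 0.0078
```

```bash
python3 -c "
from h import *
go(.310,-.2524,.02,.19)
snap('side','s1.png');crop('s1.png','s1c.png',290,190,410,290,6)"
```

```text
t 3.65 pos [ 0.3133 -0.2535  0.0258] jaw 0.1964 zaxis [ 0.011 -0.008 -1.   ] open 0.0078 F [ 1.1 -1.1  0.7] q [-0.81 -0.25  2.22  0.    1.16 -1.01]
D cm [-0.33  0.11 -0.58] turn [ 0.0077  0.0108 -0.0063]
```

View pics/s1c.png

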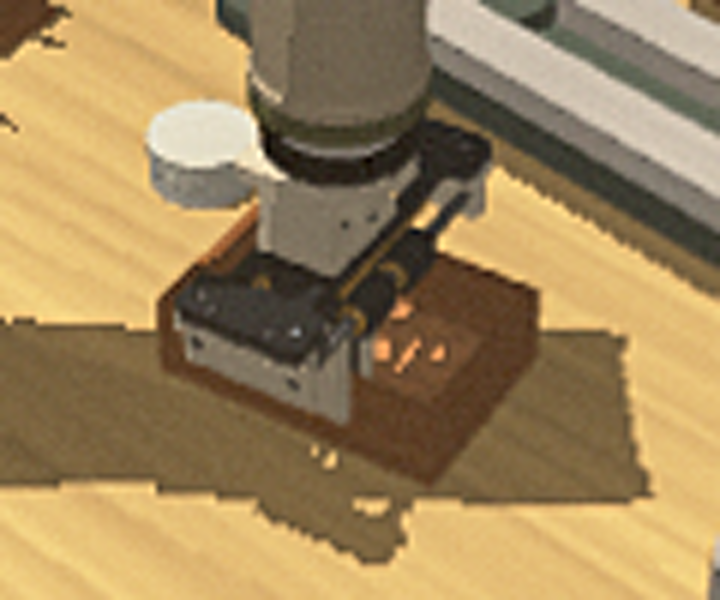

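send_rows(series=[{"wx": 0,"wy": 0,"wz": 0,"dx": 0,"dy": 0,"dz": 0,"fingers": 170},{"wx": 0,"wy": 0,"wz": 0,"dx": 0,"dy": 0,"dz": 0,"fingers": 170},{"wx": 0.008,"wy": 0.011,"wz": 0,"dx": 0,"dy": 0,"dz": -0.8,"fingers": 170},{"wx": 0,"wy": 0,"wz": 0,"dx": 0,"dy": 0,"dz": 0,"fingers": 170},{"wx": 0,"wy": 0,"wz": 0,"dx": 0,"dy": 0,"dz": 0,"fingers": 250},{"wx": 0,"wy": 0,"wz": 0,"dx": 0,"dy": 0,"dz": 0,"fingers": 250},{"wx": 0,"wy": 0,"wz": 0,"dx": 0,"dy": 0,"dz": 0,"fingers": 250},{"wx": 0,"wy": 0,"wz": 0,"dx": 0,"dy": 0,"dz": 0,"fingers": 250},{"wx": 0,"wy": 0,"wz": 0,"dx": 0,"dy": 0,"dz": 0,"fingers": 250}], newtons=50)

```text
t: 4.45
tool_pos: [0.3137, -0.2535, 0.0183]
orientation: [1.993, 2.428, 0.001]
force: [-0.1, -1.6, -2.1]
opening: 0.0077
```

```bash
python3 -c "
from h import *
go(.310,-.2524,.02,.19)"
```

```text
t 4.45 pos [ 0.3137 -0.2535  0.0183] jaw 0.1963 zaxis [ 0.001  0.    -1.   ] open 0.0077 F [-0.1 -1.6 -2.1] q [-0.81 -0.22  2.21  0.    1.15 -1.  ]
D cm [-0.37  0.11  0.17] turn [-0.0002  0.0008 -0.0063]
```

send_rows(series=[{"wx": 0,"wy": 0,"wz": 0,"dx": 0,"dy": 0,"dz": 1,"fingers": 250},{"wx": 0,"wy": 0,"wz": 0,"dx": 0,"dy": 0,"dz": 1.8,"fingers": 250},{"wx": 0,"wy": 0,"wz": 0,"dx": 0,"dy": 0,"dz": 2,"fingers": 250},{"wx": 0,"wy": 0,"wz": 0,"dx": 0,"dy": 0,"dz": 2,"fingers": 250},{"wx": 0,"wy": 0,"wz": 0,"dx": 0,"dy": 0,"dz": 2,"fingers": 250},{"wx": 0,"wy": 0,"wz": 0,"dx": 0,"dy": 0,"dz": 1.5,"fingers": 250},{"wx": 0,"wy": 0,"wz": 0,"dx": 0,"dy": 0,"dz": 0.5,"fingers": 250}])

```text
t: 5.03
tool_pos: [0.3093, -0.2493, 0.1304]
orientation: [-1.987, -2.422, -0.002]
force: [0.6, -0.3, -2.8]
opening: 0.0078
```

```bash
python3 -c "
from h import *
go(.551,-.146,.125,-.0666)
snap('side','s2.png');crop('s2.png','s2c.png',270,130,430,290,4)"
```

```text
t 5.03 pos [ 0.3093 -0.2493  0.1304] jaw 0.1965 zaxis [-0.006  0.007 -1.   ] open 0.0078 F [ 0.6 -0.3 -2.8] q [-0.81 -0.38  2.12  0.    1.41 -1.  ]
D cm [24.17 10.33 -0.54] turn [-0.0074 -0.0053 -0.2631]
```

View pics/s2c.png

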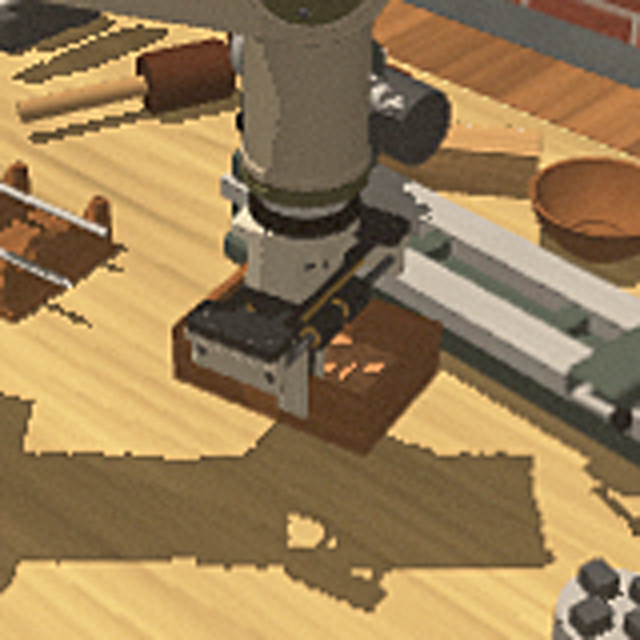

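send_rows(series=[{"wx": 0,"wy": 0,"wz": -0.02,"dx": 1.2,"dy": 0.4,"dz": 0,"fingers": 250},{"wx": 0,"wy": 0,"wz": -0.03,"dx": 2,"dy": 0.8,"dz": 0,"fingers": 250},{"wx": 0,"wy": 0,"wz": -0.03,"dx": 2.2,"dy": 0.9,"dz": 0,"fingers": 250},{"wx": 0,"wy": 0,"wz": -0.03,"dx": 2.2,"dy": 0.9,"dz": 0,"fingers": 250},{"wx": 0,"wy": 0,"wz": -0.03,"dx": 2.2,"dy": 0.9,"dz": 0,"fingers": 250},{"wx": 0,"wy": 0,"wz": -0.03,"dx": 2.2,"dy": 0.9,"dz": 0,"fingers": 250},{"wx": 0,"wy": 0,"wz": -0.03,"dx": 2.2,"dy": 0.9,"dz": 0,"fingers": 250},{"wx": 0,"wy": 0,"wz": -0.03,"dx": 2.2,"dy": 0.9,"dz": 0,"fingers": 250},{"wx": 0,"wy": 0,"wz": -0.03,"dx": 2.2,"dy": 0.9,"dz": 0,"fingers": 250},{"wx": 0,"wy": 0,"wz": 0,"dx": 1,"dy": 0.4,"dz": 0,"fingers": 250}])

```text
t: 5.92
tool_pos: [0.507, -0.1645, 0.1217]
orientation: [-2.297, -2.116, 0.005]
force: [0.6, -0.1, -2.3]
opening: 0.0075
```

```bash
python3 -c "
from h import *
go(.551,-.146,.12,-.0666)"
```

```text
t 5.92 pos [ 0.507  -0.1645  0.1217] jaw -0.082 zaxis [-0.015  0.012 -1.   ] open 0.0075 F [ 0.6 -0.1 -2.3] q [-0.41  0.04  1.77  0.    1.36 -0.33]
D cm [ 4.4   1.85 -0.17] turn [-0.0117 -0.0149  0.0154]
```

send_rows(series=[{"wx": -0.012,"wy": -0.015,"wz": 0.01,"dx": 1,"dy": 0.4,"dz": 0.1,"fingers": 250},{"wx": 0,"wy": 0,"wz": 0,"dx": 1,"dy": 0.4,"dz": 0,"fingers": 250},{"wx": 0,"wy": 0,"wz": 0,"dx": 1,"dy": 0.4,"dz": 0,"fingers": 250},{"wx": 0,"wy": 0,"wz": 0,"dx": 0.5,"dy": 0.2,"dz": 0,"fingers": 250},{"wx": 0,"wy": 0,"wz": 0,"dx": 0,"dy": 0,"dz": 0,"fingers": 250},{"wx": 0,"wy": 0,"wz": 0,"dx": 0,"dy": 0,"dz": 0,"fingers": 250}])

```text
t: 6.42
tool_pos: [0.5423, -0.1468, 0.1168]
orientation: [-2.291, -2.143, 0.006]
force: [-0.2, -0.5, -3.6]
opening: 0.0075
```

```bash
python3 -c "
from h import *
go(.551,-.146,.105,-.0666)
snap('top','t3.png');crop('t3.png','t3c.png',250,70,410,190,4.5)
snap('side','s3.png');crop('s3.png','s3c.png',310,120,450,230,5)"
```

```text
t 6.42 pos [ 0.5423 -0.1468  0.1168] jaw -0.0667 zaxis [-0.006  0.001 -1.   ] open 0.0075 F [-0.2 -0.5 -3.6] q [-0.35  0.1   1.7  -0.    1.34 -0.29]
D cm [ 0.87  0.08 -1.18] turn [-0.0009 -0.0059  0.0001]
```

View pics/s3c.png

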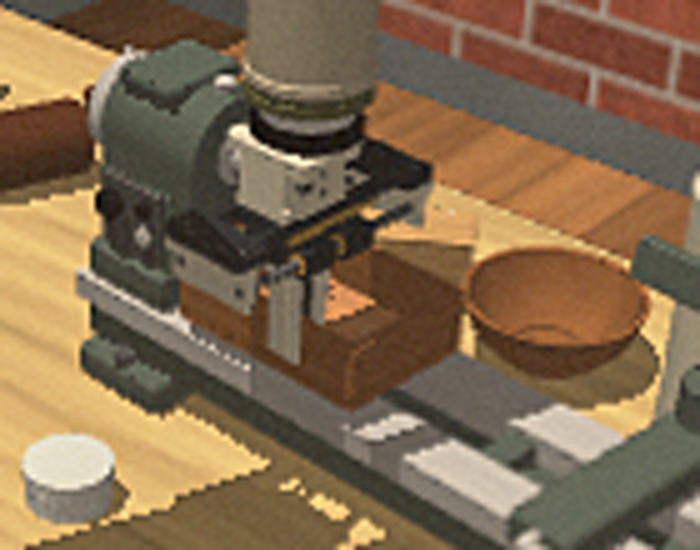

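View pics/t3c.png

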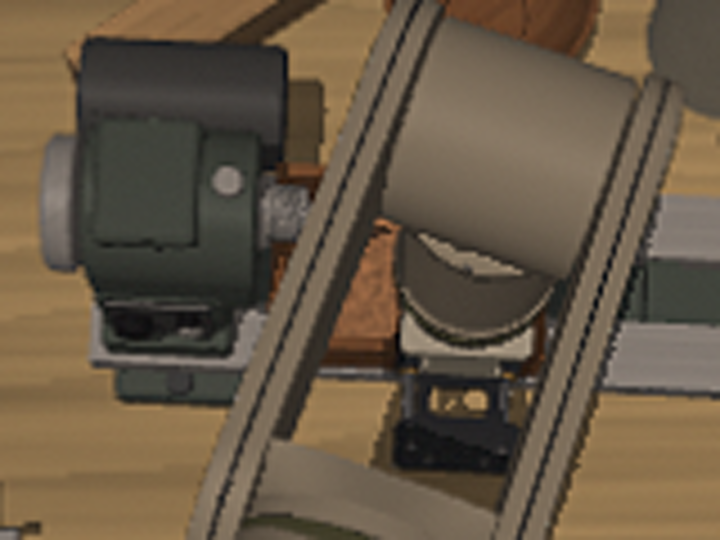

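```bash
python3 -c "
from h import *
for x in (270,275,280): print(plane('top',(250+x/4.5-.5,70+180/4.5-.5),.150))
crop('t3.png','t3d.png',295,95,335,155,12)"
```

```text
[ 0.65136814 -0.03860053  0.15      ]
[ 0.65132456 -0.04168979  0.15      ]
[ 0.65128129 -0.04477909  0.15      ]
```

View pics/t3d.png

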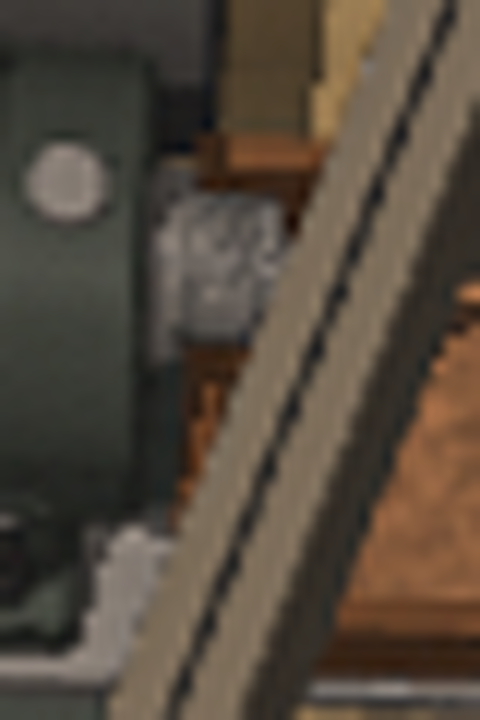

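send_rows(series=[{"wx": 0,"wy": -0.006,"wz": 0,"dx": 0.8,"dy": 0.2,"dz": 0,"fingers": 250},{"wx": 0,"wy": 0,"wz": 0,"dx": 0.2,"dy": 0,"dz": 0,"fingers": 250},{"wx": 0,"wy": 0,"wz": 0,"dx": 0,"dy": 0,"dz": -0.5,"fingers": 250},{"wx": 0,"wy": 0,"wz": 0,"dx": 0,"dy": 0,"dz": -0.4,"fingers": 250},{"wx": 0,"wy": 0,"wz": 0,"dx": 0,"dy": 0,"dz": 0,"fingers": 250}])

```text
t: 6.93
tool_pos: [0.5517, -0.146, 0.1079]
orientation: [2.296, 2.144, 0.001]
force: [-1.2, -0.1, -3.1]
opening: 0.0077
```

```bash
python3 -c "
from h import *
go(.551,-.144,.103,-.0666)"
```

```text
t 6.93 pos [ 0.5517 -0.146   0.1079] jaw -0.0686 zaxis [ 0.  0. -1.] open 0.0077 F [-1.2 -0.1 -3.1] q [-0.35  0.13  1.69  0.    1.32 -0.28]
D cm [-0.07  0.2  -0.49] turn [-0.0004  0.0005  0.002 ]
```

send_rows(series=[{"wx": 0,"wy": 0,"wz": 0,"dx": 0,"dy": 0.3,"dz": -0.1,"fingers": 250},{"wx": 0,"wy": 0,"wz": 0,"dx": 0,"dy": 0,"dz": -0.2,"fingers": 250},{"wx": 0,"wy": 0,"wz": 0,"dx": 0,"dy": 0,"dz": -0.2,"fingers": 250},{"wx": 0,"wy": 0,"wz": 0,"dx": 0,"dy": 0,"dz": 0,"fingers": 250}])

```text
t: 7.27
tool_pos: [0.5517, -0.1434, 0.1036]
orientation: [2.296, 2.142, 0.001]
force: [-1.3, -0.3, -3.2]
opening: 0.0079
```

```bash
python3 -c "
from h import *
go(.551,-.144,.103,-.0666)"
```

```text
t 7.27 pos [ 0.5517 -0.1434  0.1036] jaw -0.0693 zaxis [ 0.001 -0.    -1.   ] open 0.0079 F [-1.3 -0.3 -3.2] q [-0.34  0.13  1.7  -0.    1.31 -0.27]
D cm [-0.07 -0.06 -0.06] turn [0.0004 0.0009 0.0027]
```

send_rows(series=[{"wx": 0,"wy": 0,"wz": 0,"dx": 0,"dy": 0,"dz": -0.15,"fingers": 250},{"wx": 0,"wy": 0,"wz": 0,"dx": 0,"dy": 0,"dz": -0.1,"fingers": 250},{"wx": 0,"wy": 0,"wz": 0,"dx": 0,"dy": 0,"dz": 0,"fingers": 250}])

```text
t: 7.52
tool_pos: [0.5519, -0.1435, 0.1035]
orientation: [2.296, 2.142, 0.001]
force: [0.0, 1.0, -3.4]
opening: 0.0078
```

send_rows(series=[{"wx": 0,"wy": 0,"wz": 0,"dx": 0,"dy": 0,"dz": -0.3,"fingers": 250},{"wx": 0,"wy": 0,"wz": 0,"dx": 0,"dy": 0,"dz": -0.3,"fingers": 250}])

```text
t: 7.68
tool_pos: [0.5521, -0.1438, 0.1032]
orientation: [2.295, 2.142, 0.0]
force: [-18.3, 5.3, 27.3]
opening: 0.0079
```

send_rows(series=[{"wx": 0,"wy": 0,"wz": 0,"dx": 0,"dy": 0,"dz": 0,"fingers": 250},{"wx": 0,"wy": 0,"wz": 0,"dx": 0,"dy": 0,"dz": 0.1,"fingers": 175},{"wx": 0,"wy": 0,"wz": 0,"dx": 0,"dy": 0,"dz": 0,"fingers": 175},{"wx": 0,"wy": 0,"wz": 0,"dx": 0,"dy": 0,"dz": 0,"fingers": 175},{"wx": 0,"wy": 0,"wz": 0,"dx": 0,"dy": 0,"dz": 0,"fingers": 175}])

```text
t: 8.1
tool_pos: [0.5544, -0.1441, 0.1064]
orientation: [2.291, 2.138, 0.006]
force: [-0.3, -0.2, -0.3]
opening: 0.0276
```

```bash
python3 -c "
from h import *
go(.551,-.144,.103,-.0666)"
```

```text
t 8.1 pos [ 0.5544 -0.1441  0.1064] jaw -0.0688 zaxis [ 0.008 -0.003 -1.   ] open 0.0276 F [-0.3 -0.2 -0.3] q [-0.34  0.13  1.7  -0.    1.31 -0.27]
D cm [-0.34  0.01 -0.34] turn [0.0031 0.0079 0.0023]
```

send_rows(series=[{"wx": 0.003,"wy": 0.008,"wz": 0,"dx": 0,"dy": 0,"dz": 1.5,"fingers": 175},{"wx": 0,"wy": 0,"wz": 0,"dx": 0,"dy": 0,"dz": 2,"fingers": 175},{"wx": 0,"wy": 0,"wz": 0,"dx": 0,"dy": -0.3,"dz": 3,"fingers": 175},{"wx": 0,"wy": 0,"wz": 0,"dx": -1,"dy": 0,"dz": 3.5,"fingers": 140},{"wx": 0,"wy": 0,"wz": 0,"dx": -2,"dy": 0,"dz": 3,"fingers": 140},{"wx": 0,"wy": 0,"wz": 0,"dx": -3,"dy": 1,"dz": 2,"fingers": 140},{"wx": 0,"wy": 0,"wz": 0,"dx": -2.5,"dy": 2.5,"dz": 1,"fingers": 140},{"wx": 0,"wy": 0,"wz": 0,"dx": -1,"dy": 3.5,"dz": 0,"fingers": 140},{"wx": 0,"wy": 0,"wz": 0,"dx": -0.3,"dy": 4,"dz": 0,"fingers": 140},{"wx": 0,"wy": 0,"wz": 0.06,"dx": -0.3,"dy": 4,"dz": 0,"fingers": 140},{"wx": 0,"wy": 0,"wz": 0.06,"dx": -0.3,"dy": 4,"dz": 0,"fingers": 140},{"wx": 0,"wy": 0,"wz": 0.06,"dx": -0.3,"dy": 4,"dz": 0,"fingers": 140}])

```text
t: 9.1
tool_pos: [0.442, 0.0843, 0.2715]
orientation: [2.103, 2.329, 0.006]
force: [1.2, -0.9, 0.4]
opening: 0.042
```

```bash
python3 -c "
from h import *
go(.427,.3195,.15,.118)
snap('top','t4.png');snap('side','s4.png');crop('t4.png','t4c.png',250,70,410,190,4.5);crop('s4.png','s4c.png',310,115,450,225,5)"
```

```text
t 9.1 pos [0.442  0.0843 0.2715] jaw 0.1017 zaxis [ 0.006  0.    -1.   ] open 0.042 F [ 1.2 -0.9  0.4] q [ 0.07 -0.31  1.8  -0.    1.64 -0.03]
D cm [ -1.5   23.52 -12.15] turn [-0.0002  0.0055  0.0163]
```

View pics/t4c.png

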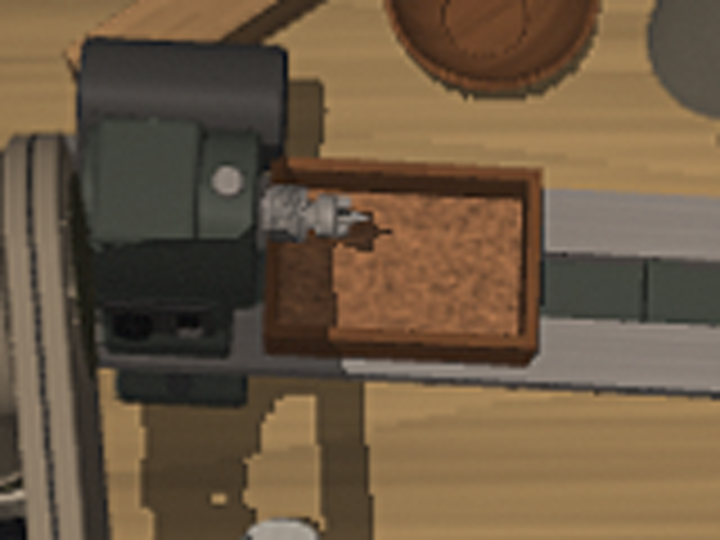

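View pics/s4c.png

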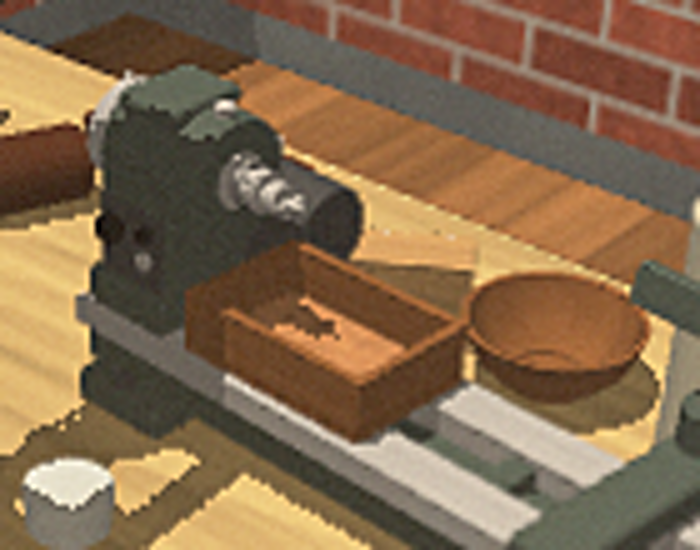

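```bash
python3 -c "
from h import *
f=lambda x,y:(250+x/4.5-.5,70+y/4.5-.5)
P=[plane('top',f(*q),.135) for q in((264,350),(536,363),(543,169),(272,157))]
for p in P: print(p.round(4))
c=np.mean(P,0);print('c',c,'axis x there',.615+.0666*c[1])
for q in((305,210),): print('nose end',plane('top',f(*q),.205))
# side view rim corner check
g=lambda x,y:(310+x/5-.5,115+y/5-.5)
for q in ((465,323),(360,382),(300,243)): print('side',plane('side',g(*q),.135).round(4))
"
```

```text
[ 0.5473 -0.0334  0.135 ]
[ 0.5368 -0.2013  0.135 ]
[ 0.6618 -0.2098  0.135 ]
[ 0.6716 -0.0397  0.135 ]
c [ 0.60436238 -0.12106228  0.135     ] axis x there 0.6069372524062631
nose end [ 0.61381224 -0.05993875  0.205     ]
side [ 0.657  -0.2085  0.135 ]
side [ 0.5467 -0.2011  0.135 ]
side [ 0.665  -0.0503  0.135 ]
```

send_rows(series=[{"wx": 0,"wy": 0,"wz": 0,"dx": -0.2,"dy": 3.8,"dz": -0.5,"fingers": 120},{"wx": 0,"wy": 0,"wz": 0,"dx": -0.2,"dy": 3.8,"dz": -1,"fingers": 120},{"wx": 0,"wy": 0,"wz": 0,"dx": -0.2,"dy": 3.8,"dz": -2,"fingers": 120},{"wx": 0,"wy": 0.005,"wz": 0.015,"dx": -0.2,"dy": 3.8,"dz": -2,"fingers": 120},{"wx": 0,"wy": 0,"wz": 0,"dx": -0.2,"dy": 3.8,"dz": -2,"fingers": 120},{"wx": 0,"wy": 0,"wz": 0,"dx": -0.2,"dy": 3.2,"dz": -2,"fingers": 120},{"wx": 0,"wy": 0,"wz": 0,"dx": -0.2,"dy": 1,"dz": -1.5,"fingers": 120},{"wx": 0,"wy": 0,"wz": 0,"dx": 0,"dy": 0,"dz": -1,"fingers": 120},{"wx": 0,"wy": 0,"wz": 0,"dx": 0,"dy": 0,"dz": 0,"fingers": 120}])

```text
t: 9.95
tool_pos: [0.4306, 0.3197, 0.1497]
orientation: [2.084, 2.342, 0.011]
force: [-0.8, -0.2, -0.6]
opening: 0.0491
```

```bash
python3 -c "
from h import *
go(.427,.3195,.027,.118)
snap('side','s5.png');crop('s5.png','s5c.png',220,120,330,210,6.5)
"
```

```text
t 9.95 pos [0.4306 0.3197 0.1497] jaw 0.1162 zaxis [ 0.01   0.001 -1.   ] open 0.0491 F [-0.8 -0.2 -0.6] q [ 0.55 -0.01  1.76 -0.    1.38  0.43]
D cm [ -0.36  -0.02 -12.27] turn [-0.001   0.0098  0.0018]
```

View pics/s5c.png

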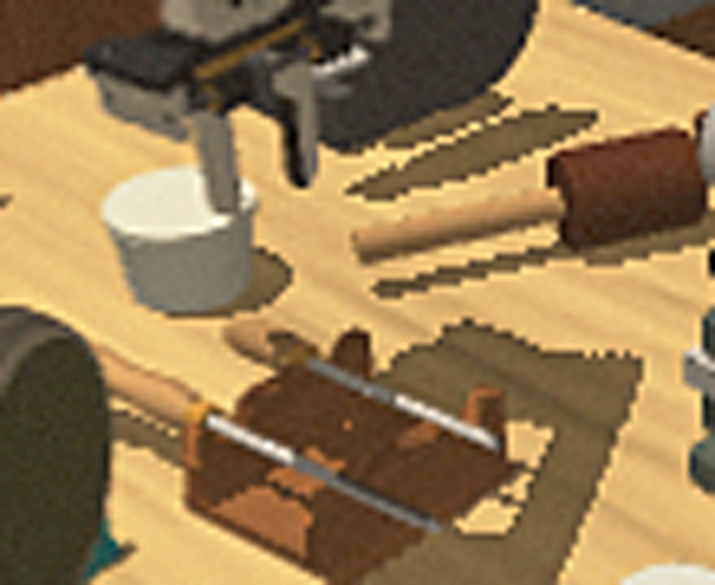

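send_rows(series=[{"wx": 0,"wy": 0.01,"wz": 0,"dx": -0.35,"dy": 0,"dz": -1.5,"fingers": 120},{"wx": 0,"wy": 0,"wz": 0,"dx": 0,"dy": 0,"dz": -2.5,"fingers": 120},{"wx": 0,"wy": 0,"wz": 0,"dx": 0,"dy": 0,"dz": -2,"fingers": 120},{"wx": 0,"wy": 0,"wz": 0,"dx": 0,"dy": 0,"dz": -1,"fingers": 120},{"wx": 0,"wy": 0,"wz": 0,"dx": 0,"dy": 0,"dz": 0,"fingers": 120}])

```text
t: 10.42
tool_pos: [0.4328, 0.315, 0.0824]
orientation: [2.098, 2.336, 0.015]
force: [-0.5, -0.6, 0.1]
opening: 0.0493
```

```bash
python3 -c "
from h import *
go(.427,.3195,.027,.118)
snap('side','s6.png');crop('s6.png','s6c.png',230,130,310,200,9)
snap('top','t6.png');crop('t6.png','t6c.png',150,160,270,250,6)
"
```

```text
t 10.42 pos [0.4328 0.315  0.0824] jaw 0.1073 zaxis [ 0.008  0.006 -1.   ] open 0.0493 F [-0.5 -0.6  0.1] q [0.53 0.06 1.82 0.   1.25 0.43]
D cm [-0.58  0.45 -5.54] turn [-0.0056  0.0076  0.0107]
```

View pics/s6c.png

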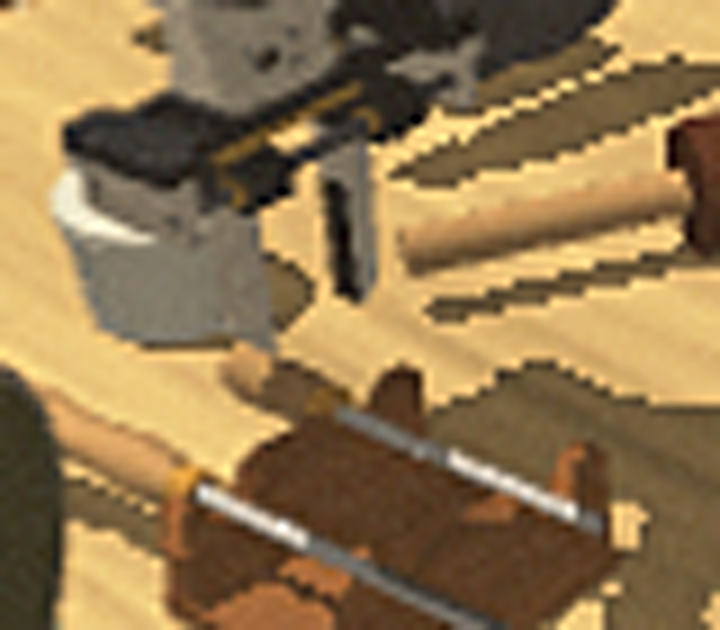

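View pics/t6c.png

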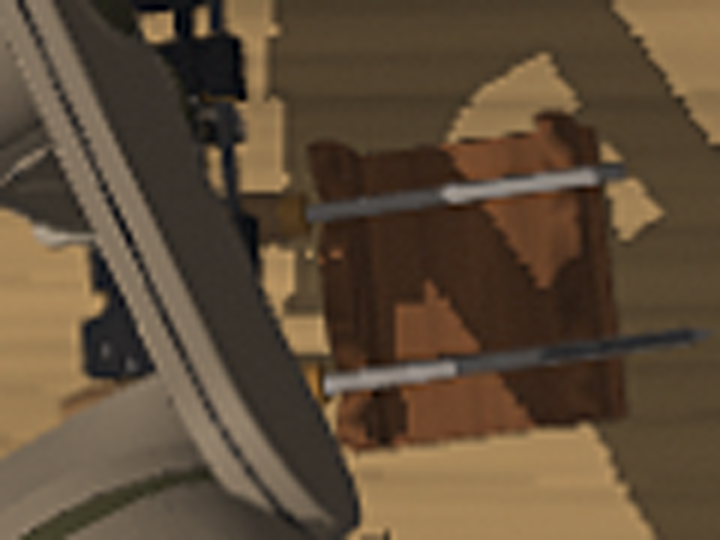

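send_rows(series=[{"wx": -0.005,"wy": 0.008,"wz": 0.01,"dx": -0.6,"dy": 0.45,"dz": 0,"fingers": 120},{"wx": 0,"wy": 0,"wz": 0,"dx": 0,"dy": 0,"dz": -1.5,"fingers": 120},{"wx": 0,"wy": 0,"wz": 0,"dx": 0,"dy": 0,"dz": -0.5,"fingers": 120},{"wx": 0,"wy": 0,"wz": 0,"dx": 0,"dy": 0,"dz": 0,"fingers": 120}])

```text
t: 10.85
tool_pos: [0.4308, 0.3227, 0.0706]
orientation: [2.086, 2.347, 0.016]
force: [0.9, -0.0, 0.2]
opening: 0.0492
```

```bash
python3 -c "
from h import *
go(.427,.3195,.027,.118)
"
```

```text
t 10.85 pos [0.4308 0.3227 0.0706] jaw 0.1177 zaxis [ 0.008  0.006 -1.   ] open 0.0492 F [ 0.9 -0.   0.2] q [0.55 0.08 1.82 0.   1.23 0.43]
D cm [-0.38 -0.32 -4.36] turn [-0.0064  0.0083  0.0002]
```

send_rows(series=[{"wx": -0.006,"wy": 0.008,"wz": 0,"dx": -0.5,"dy": -0.35,"dz": -0.2,"fingers": 120},{"wx": 0,"wy": 0,"wz": 0,"dx": 0,"dy": 0,"dz": -1.5,"fingers": 120},{"wx": 0,"wy": 0,"wz": 0,"dx": 0,"dy": 0,"dz": -1.5,"fingers": 120},{"wx": 0,"wy": 0,"wz": 0,"dx": 0,"dy": 0,"dz": -1,"fingers": 120},{"wx": 0,"wy": 0,"wz": 0,"dx": 0,"dy": 0,"dz": -0.3,"fingers": 120},{"wx": 0,"wy": 0,"wz": 0,"dx": 0,"dy": 0,"dz": 0,"fingers": 120}])

```text
t: 11.35
tool_pos: [0.4272, 0.3212, 0.03]
orientation: [2.084, 2.349, 0.008]
force: [-0.4, -0.9, -0.1]
opening: 0.0495
```

```bash
python3 -c "
from h import *
go(.427,.3195,.027,.118)
"
```

```text
t 11.35 pos [0.4272 0.3212 0.03  ] jaw 0.1197 zaxis [ 0.004  0.003 -1.   ] open 0.0495 F [-0.4 -0.9 -0.1] q [0.55 0.13 1.85 0.   1.16 0.43]
D cm [-0.02 -0.17 -0.3 ] turn [-0.0028  0.0044 -0.0017]
```

send_rows(series=[{"wx": -0.003,"wy": 0.004,"wz": 0,"dx": 0,"dy": -0.2,"dz": -0.4,"fingers": 120},{"wx": 0,"wy": 0,"wz": 0,"dx": 0,"dy": 0,"dz": 0,"fingers": 120},{"wx": 0,"wy": 0,"wz": 0,"dx": 0,"dy": 0,"dz": 0,"fingers": 220},{"wx": 0,"wy": 0,"wz": 0,"dx": 0,"dy": 0,"dz": 0,"fingers": 220},{"wx": 0,"wy": 0,"wz": 0,"dx": 0,"dy": 0,"dz": 0,"fingers": 220},{"wx": 0,"wy": 0,"wz": 0,"dx": 0,"dy": 0,"dz": 0,"fingers": 220}], newtons=15)

```text
t: 11.85
tool_pos: [0.4275, 0.3199, 0.0282]
orientation: [-2.085, -2.35, -0.001]
force: [-6.7, 2.0, 1.4]
opening: 0.0271
```

```bash
python3 -c "
from h import *
go(.427,.3195,.027,.118)
"
```

```text
t 11.85 pos [0.4275 0.3199 0.0282] jaw 0.1195 zaxis [ 0.     0.001 -1.   ] open 0.0271 F [-6.7  2.   1.4] q [0.55 0.13 1.85 0.   1.16 0.43]
D cm [-0.05 -0.04 -0.12] turn [-0.0009  0.0004 -0.0015]
```

send_rows(series=[{"wx": 0,"wy": 0,"wz": 0,"dx": 0,"dy": 0,"dz": 0,"fingers": 220},{"wx": 0,"wy": 0,"wz": 0,"dx": 0,"dy": 0,"dz": 0,"fingers": 220},{"wx": 0,"wy": 0,"wz": 0,"dx": 0,"dy": 0,"dz": 0,"fingers": 220}], newtons=58)

```text
t: 12.1
tool_pos: [0.4273, 0.3197, 0.0289]
orientation: [-2.085, -2.35, -0.0]
force: [-1.9, -0.7, 1.2]
opening: 0.0257
```

```bash
python3 -c "
from h import *
go(.427,.3195,.027,.118)
"
```

```text
t 12.1 pos [0.4273 0.3197 0.0289] jaw 0.1196 zaxis [-0.  0. -1.] open 0.0257 F [-1.9 -0.7  1.2] q [0.55 0.13 1.85 0.   1.16 0.43]
D cm [-0.03 -0.02 -0.19] turn [-0.0004 -0.     -0.0016]
```

send_rows(series=[{"wx": 0,"wy": 0,"wz": 0,"dx": 0,"dy": 0,"dz": 0.8,"fingers": 220},{"wx": 0,"wy": 0,"wz": 0,"dx": 0,"dy": 0,"dz": 1.5,"fingers": 220},{"wx": 0,"wy": 0,"wz": 0,"dx": 0,"dy": 0,"dz": 2.2,"fingers": 220},{"wx": 0,"wy": 0,"wz": 0,"dx": 0,"dy": 0,"dz": 2.8,"fingers": 220},{"wx": 0,"wy": 0,"wz": 0,"dx": 0,"dy": 0,"dz": 2.8,"fingers": 220},{"wx": 0,"wy": 0,"wz": 0,"dx": 0,"dy": 0,"dz": 2.8,"fingers": 220},{"wx": 0,"wy": 0,"wz": -0.02,"dx": 0.7,"dy": 0,"dz": 2,"fingers": 220},{"wx": 0,"wy": 0,"wz": -0.02,"dx": 1.5,"dy": 0.2,"dz": 0.8,"fingers": 220}])

```text
t: 12.77
tool_pos: [0.4447, 0.3193, 0.1912]
orientation: [-2.129, -2.307, 0.009]
force: [0.9, 0.7, -1.7]
opening: 0.0258
```

```bash
python3 -c "
from h import *
go(.6355,.310,.188,-.0666)
"
```

```text
t 12.77 pos [0.4447 0.3193 0.1912] jaw 0.0801 zaxis [-0.006 -0.002 -1.   ] open 0.0258 F [ 0.9  0.7 -1.7] q [0.53 0.01 1.67 0.   1.47 0.45]
D cm [19.08 -0.93 -0.32] turn [ 0.002  -0.0058 -0.1467]
```

send_rows(series=[{"wx": 0,"wy": 0,"wz": -0.02,"dx": 2.2,"dy": 0,"dz": 0,"fingers": 220},{"wx": 0,"wy": 0,"wz": -0.025,"dx": 2.8,"dy": 0,"dz": 0,"fingers": 220},{"wx": 0,"wy": 0,"wz": -0.025,"dx": 2.8,"dy": 0,"dz": 0,"fingers": 220},{"wx": 0,"wy": 0,"wz": -0.025,"dx": 2.8,"dy": -0.2,"dz": 0,"fingers": 220},{"wx": 0,"wy": 0,"wz": -0.025,"dx": 2.8,"dy": -0.2,"dz": 0,"fingers": 220},{"wx": 0,"wy": 0,"wz": -0.02,"dx": 2.4,"dy": -0.2,"dz": 0,"fingers": 220},{"wx": 0,"wy": 0,"wz": -0.01,"dx": 1.5,"dy": -0.2,"dz": 0,"fingers": 220},{"wx": 0,"wy": 0,"wz": 0,"dx": 0.5,"dy": 0,"dz": 0,"fingers": 220},{"wx": 0,"wy": 0,"wz": 0,"dx": 0,"dy": 0,"dz": 0,"fingers": 220}])

```text
t: 13.52
tool_pos: [0.6364, 0.3121, 0.2015]
orientation: [2.303, 2.131, 0.017]
force: [0.5, 0.6, -1.1]
opening: 0.0259
```

```bash
python3 -c "
from h import *
go(.6355,.310,.188,-.0666)
"
```

```text
t 13.52 pos [0.6364 0.3121 0.2015] jaw -0.0778 zaxis [ 0.01   0.005 -1.   ] open 0.0259 F [ 0.5  0.6 -1.1] q [0.38 0.42 1.18 0.   1.53 0.46]
D cm [-0.09 -0.21 -1.35] turn [-0.0049  0.0103  0.0111]
```

send_rows(series=[{"wx": -0.005,"wy": 0.01,"wz": 0.011,"dx": -0.1,"dy": -0.2,"dz": -1.2,"fingers": 220},{"wx": 0,"wy": 0,"wz": 0,"dx": 0,"dy": 0,"dz": -0.2,"fingers": 220},{"wx": 0,"wy": 0,"wz": 0,"dx": 0,"dy": 0,"dz": 0,"fingers": 220}])

```text
t: 13.77
tool_pos: [0.6336, 0.3104, 0.1865]
orientation: [-2.291, -2.149, 0.002]
force: [0.1, 0.8, -1.5]
opening: 0.0261
```

```bash
python3 -c "
from h import *
go(.6355,.310,.188,-.0666)
snap('top','t7.png');crop('t7.png','t7c.png',170,80,330,180,4.8)
snap('side','s7.png');crop('s7.png','s7c.png',270,90,400,190,6)
for y in(-30,-188):
  P=np.array([.6364,.310,.205])+np.array([.0666,.9978,0])*y/1000
  print((proj('top',P)-[169.5,79.5])*4.8,(proj('side',P)-[269.5,89.5])*6)
"
```

```text
t 13.77 pos [0.6336 0.3104 0.1865] jaw -0.0639 zaxis [-0.001 -0.    -1.   ] open 0.0261 F [ 0.1  0.8 -1.5] q [0.38 0.43 1.19 0.   1.52 0.45]
D cm [ 0.19 -0.04  0.15] turn [ 0.0004 -0.0013 -0.0027]
[ 96.1460742 151.5122488] [206.29349045 208.28118419]
[378.4949021  163.68478829] [357.73826934 280.41198986]
```

View pics/t7c.png

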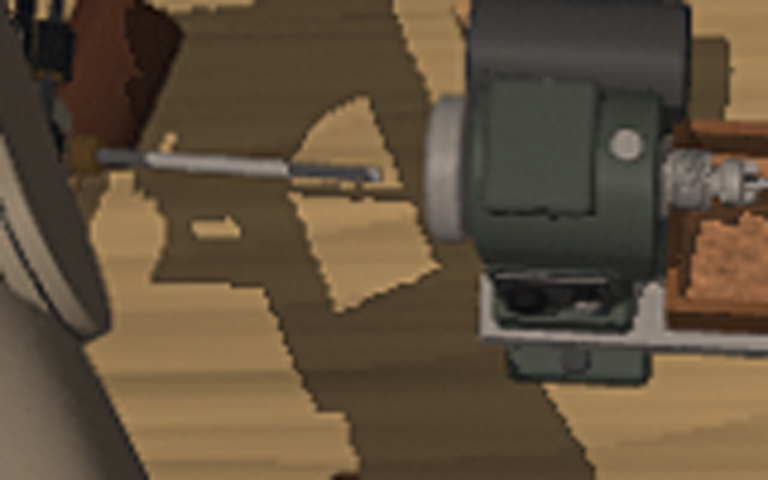

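View pics/s7c.png

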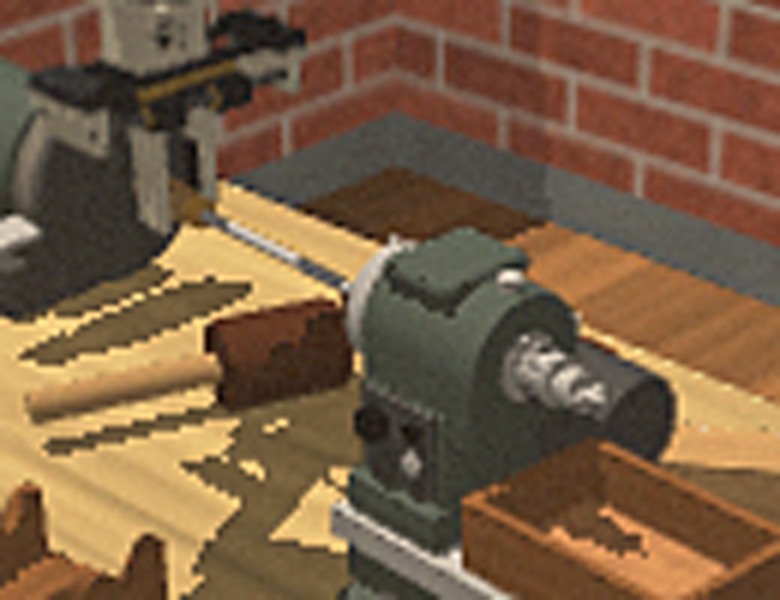

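```bash
python3 -c "
from h import *
crop('t7.png','t7d.png',185,105,255,122,11)
crop('s7.png','s7d.png',300,120,335,143,22)
"
```

```text
(no output)
```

View pics/t7d.png

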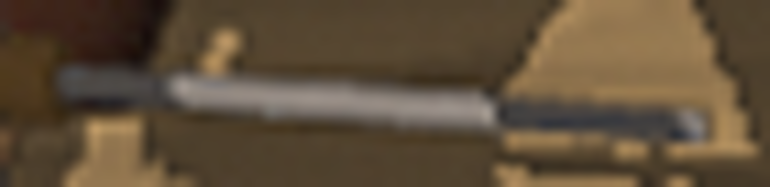

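View pics/s7d.png

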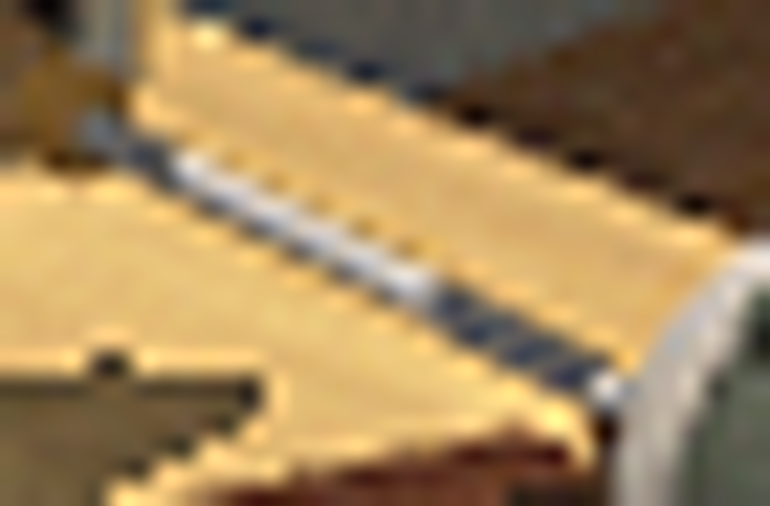

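```bash
cat >> h.py <<'E'
def line3(t1,t2,s1,s2,ys):
    ct,a=ray("top",t1);_,b=ray("top",t2);n1=np.cross(a,b)
    cs,c=ray("side",s1);_,d=ray("side",s2);n2=np.cross(c,d)
    out=[]
    for y in ys:
        A=np.array([[n1[0],n1[2]],[n2[0],n2[2]]]);r=[n1@ct-n1[1]*y,n2@cs-n2[1]*y]
        x,z=np.linalg.solve(A,r);out.append((x,y,z))
    return np.array(out)
E
python3 -c "
from h import *
f=lambda x,y:(184.5+x/11,104.5+y/11)
g=lambda x,y:(299.5+x/22,119.5+y/22)
for s1,s2 in(((150,157),(590,380)),((150,152),(590,376)),((150,160),(590,384))):
  print(line3(f(65,85),f(700,125),g(*s1),g(*s2),(.28,.122)).round(4))
print('tip',plane('top',f(708,125),.2))
"
```

```text
[[0.6326 0.28   0.2008]
 [0.6191 0.122  0.2001]]
[[0.6322 0.28   0.2022]
 [0.6188 0.122  0.2011]]
[[0.6329 0.28   0.2   ]
 [0.6195 0.122  0.199 ]]
tip [0.61927076 0.12180854 0.2       ]
```

```bash
python3 -c "
from h import *
f=lambda x,y:(251.5+x/8.5,89.5+y/8.5);g=lambda x,y:(321.5+x/11,121.5+y/11)
print(tri(g(468,345),f(603,234.5)),tri(g(462,345),f(603,234.5)))
# axis line: side: thread base(365,312)->head(468,345)->point(535,385)
print(line3(f(100,213.5),f(600,234.5),g(385,317),g(530,385),(.09,-.06,-.09)))
crop('s4.png','s4d.png',345,135,380,165,20);crop('t4.png','t4d.png',300,100,340,130,18)
"
```

```text
(array([ 0.60764122, -0.07184056,  0.20972444]), np.float64(0.004902736334159175)) (array([ 0.60677937, -0.07121322,  0.21009247]), np.float64(0.0067821506763202))
[[ 0.6226943   0.09        0.1990457 ]
 [ 0.61343809 -0.06        0.20014148]
 [ 0.61158685 -0.09        0.20036063]]
```

View pics/s4d.png

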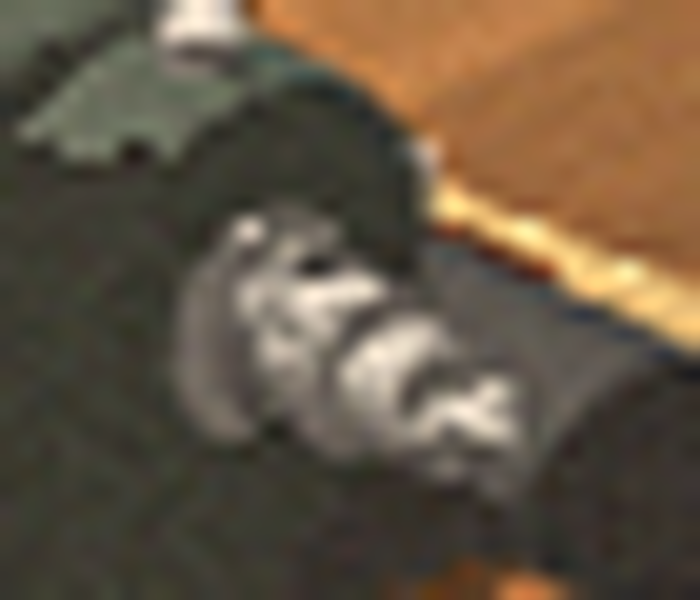

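View pics/t4d.png

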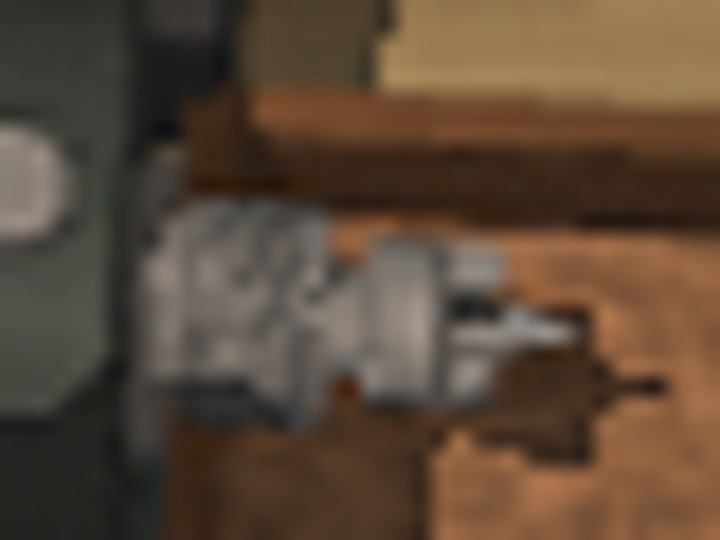

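```bash
python3 -c "
from h import *
f=lambda x,y:(299.5+x/18,99.5+y/18)
print(plane('top',f(325,315),.205),plane('top',f(585,329),.205),plane('top',f(250,313),.205))
for q in((225,330),(310,360),(310,370),(395,385),(395,395)):
  c,v=ray('side',(344.5+q[0]/20,134.5+q[1]/20))
  for a in(.615,):
    t=(a+.0666*c[1]-c[0])/(v[0]-.0666*v[1]);print(q,(c+t*v).round(4))
"
```

```text
[ 0.61151388 -0.06063994  0.205     ] [ 0.60888334 -0.09874867  0.205     ] [ 0.61197015 -0.04964332  0.205     ]
(225, 330) [ 0.6134 -0.0247  0.1973]
(310, 360) [ 0.6119 -0.0464  0.1996]
(310, 370) [ 0.6119 -0.0464  0.1976]
(395, 385) [ 0.6105 -0.0675  0.2028]
(395, 395) [ 0.6105 -0.0676  0.2008]
```

send_rows(series=[{"wx": 0,"wy": 0,"wz": 0.017,"dx": 0.2,"dy": 0,"dz": 0.1,"fingers": 220},{"wx": 0,"wy": 0,"wz": 0,"dx": 0,"dy": 0,"dz": 0,"fingers": 220}])

```text
t: 14.03
tool_pos: [0.6345, 0.311, 0.188]
orientation: [-2.269, -2.172, 0.002]
force: [0.4, -0.3, -0.9]
opening: 0.0259
```

```bash
python3 -c "
from h import *
go(.6356,.310,.1875,-.048)
snap('top','t8.png');crop('t8.png','t8d.png',185,105,255,122,11)
"
```

```text
t 14.03 pos [0.6345 0.311  0.188 ] jaw -0.0439 zaxis [-0.002 -0.001 -1.   ] open 0.0259 F [ 0.4 -0.3 -0.9] q [0.38 0.43 1.18 0.   1.53 0.43]
D cm [ 0.11 -0.1  -0.05] turn [ 0.0005 -0.0016 -0.0041]
```

View pics/t8d.png

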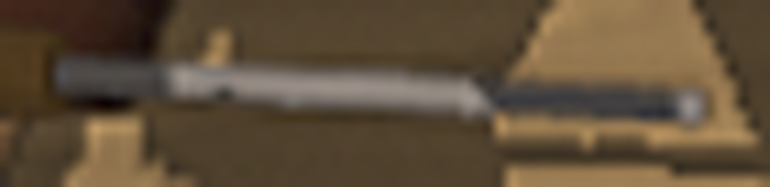

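```bash
python3 -c "
from h import *
f=lambda x,y:(184.5+x/11,104.5+y/11)
for q in((65,74),(690,105)):
  p=plane('top',f(*q),.205);print(p.round(4),'axis',round(.615+.0666*p[1],4), round(.6152+.0613*p[1],4))
"
```

```text
[0.6339 0.2777 0.205 ] axis 0.6335 0.6322
[0.6227 0.1254 0.205 ] axis 0.6234 0.6229
```

send_rows(series=[{"wx": 0,"wy": 0,"wz": -0.004,"dx": 0,"dy": -0.8,"dz": 0,"fingers": 220},{"wx": 0,"wy": 0,"wz": 0,"dx": -0.07,"dy": -1,"dz": 0,"fingers": 220},{"wx": 0,"wy": 0,"wz": 0,"dx": -0.07,"dy": -1,"dz": 0,"fingers": 220},{"wx": 0,"wy": 0,"wz": 0,"dx": -0.07,"dy": -1,"dz": 0,"fingers": 220},{"wx": 0,"wy": 0,"wz": 0,"dx": 0,"dy": -0.3,"dz": 0,"fingers": 220}])

```text
t: 14.5
tool_pos: [0.632, 0.2668, 0.1892]
orientation: [2.274, 2.167, -0.0]
force: [0.3, 0.5, -1.3]
opening: 0.0259
```

```bash
python3 -c "
from h import *
s=robot.read_state()['tool_pos'];y=s[1]-.02
go(.6355+.0666*(y-.31),y,.188,-.048)
"
```

```text
t 14.5 pos [0.632  0.2668 0.1892] jaw -0.0479 zaxis [ 0. -0. -1.] open 0.0259 F [ 0.3  0.5 -1.3] q [ 0.32  0.38  1.26 -0.    1.51  0.37]
D cm [-0.08 -2.   -0.12] turn [ 0.0003  0.     -0.0001]
```

send_rows(series=[{"wx": 0,"wy": 0,"wz": 0,"dx": -0.07,"dy": -1,"dz": -0.1,"fingers": 220},{"wx": 0,"wy": 0,"wz": 0,"dx": -0.07,"dy": -1,"dz": 0,"fingers": 220},{"wx": 0,"wy": 0,"wz": 0,"dx": -0.07,"dy": -1,"dz": 0,"fingers": 220},{"wx": 0,"wy": 0,"wz": 0,"dx": -0.07,"dy": -1,"dz": 0,"fingers": 220}])

```text
t: 14.83
tool_pos: [0.629, 0.2225, 0.1883]
orientation: [2.275, 2.166, 0.001]
force: [-0.4, -0.5, -1.2]
opening: 0.0259
```

```bash
python3 -c "
from h import *
s=robot.read_state()['tool_pos'];y=s[1]-.02
go(.6355+.0666*(y-.31),y,.188,-.048)
"
```

```text
t 14.83 pos [0.629  0.2225 0.1883] jaw -0.0488 zaxis [ 0.  0. -1.] open 0.0259 F [-0.4 -0.5 -1.2] q [0.26 0.32 1.32 0.   1.5  0.31]
D cm [-0.07 -2.   -0.03] turn [-0.0001  0.0004  0.0008]
```

send_rows(series=[{"wx": 0,"wy": 0,"wz": 0,"dx": -0.07,"dy": -1,"dz": 0,"fingers": 220},{"wx": 0,"wy": 0,"wz": 0,"dx": -0.07,"dy": -1,"dz": 0,"fingers": 220},{"wx": 0,"wy": 0,"wz": 0,"dx": -0.03,"dy": -0.5,"dz": 0,"fingers": 220},{"wx": 0,"wy": 0,"wz": 0,"dx": -0.03,"dy": -0.5,"dz": 0,"fingers": 220},{"wx": 0,"wy": 0,"wz": 0,"dx": -0.03,"dy": -0.5,"dz": 0,"fingers": 220},{"wx": 0,"wy": 0,"wz": 0,"dx": -0.03,"dy": -0.5,"dz": 0,"fingers": 220}])

```text
t: 15.33
tool_pos: [0.6263, 0.1835, 0.1896]
orientation: [-2.269, -2.163, -0.016]
force: [0.6, 13.0, -1.1]
opening: 0.0258
```

```bash
python3 -c "
from h import *
s=robot.read_state()['tool_pos'];y=s[1]-.02
go(.6355+.0666*(y-.31),y,.188,-.048)
"
```

```text
t 15.33 pos [0.6263 0.1835 0.1896] jaw -0.0477 zaxis [ 0.003  0.012 -1.   ] open 0.0258 F [ 0.6 13.  -1.1] q [0.2  0.28 1.37 0.01 1.49 0.25]
D cm [-0.05 -2.   -0.16] turn [-0.0123  0.0028 -0.0003]
```

send_rows(series=[{"wx": -0.012,"wy": 0.003,"wz": 0,"dx": -0.04,"dy": -0.6,"dz": -0.1,"fingers": 220},{"wx": 0,"wy": 0,"wz": 0,"dx": -0.04,"dy": -0.6,"dz": 0,"fingers": 220},{"wx": 0,"wy": 0,"wz": 0,"dx": -0.04,"dy": -0.6,"dz": 0,"fingers": 220},{"wx": 0,"wy": 0,"wz": 0,"dx": -0.04,"dy": -0.6,"dz": 0,"fingers": 220}])

```text
t: 15.67
tool_pos: [0.6245, 0.1717, 0.1907]
orientation: [-2.256, -2.169, -0.027]
force: [-0.2, 12.9, -0.8]
opening: 0.0258
```

```bash
python3 -c "
from h import *
s=robot.read_state()['tool_pos'];y=s[1]-.02
go(.6355+.0666*(y-.31),y,.188,-.048)
"
```

```text
t 15.67 pos [0.6245 0.1717 0.1907] jaw -0.0395 zaxis [ 0.004  0.02  -1.   ] open 0.0258 F [-0.2 12.9 -0.8] q [0.18 0.26 1.39 0.02 1.48 0.22]
D cm [ 0.05 -2.   -0.27] turn [-0.0205  0.0039 -0.0085]
```

send_rows(series=[{"wx": -0.03,"wy": 0.004,"wz": -0.008,"dx": -0.02,"dy": -0.8,"dz": -0.2,"fingers": 220},{"wx": -0.01,"wy": 0,"wz": -0.002,"dx": -0.04,"dy": -0.8,"dz": -0.1,"fingers": 220},{"wx": -0.01,"wy": 0,"wz": -0.002,"dx": -0.04,"dy": -0.8,"dz": -0.05,"fingers": 220},{"wx": -0.01,"wy": 0,"wz": -0.002,"dx": -0.04,"dy": -0.8,"dz": -0.05,"fingers": 220}])

```text
t: 16.0
tool_pos: [0.6232, 0.1514, 0.1884]
orientation: [2.258, 2.158, -0.018]
force: [1.1, 11.4, -1.7]
opening: 0.0257
```

```bash
python3 -c "
from h import *
s=robot.read_state()['tool_pos'];y=s[1]-.02
go(.6355+.0666*(y-.31),y,.188,-.048)
snap('side','s9.png');crop('s9.png','s9c.png',310,105,430,195,6)
"
```

```text
t 16.0 pos [0.6232 0.1514 0.1884] jaw -0.0453 zaxis [ 0.004 -0.022 -1.   ] open 0.0257 F [ 1.1 11.4 -1.7] q [ 0.17  0.26  1.4  -0.02  1.48  0.22]
D cm [ 0.04 -2.   -0.04] turn [ 0.0215  0.0042 -0.0027]
```

View pics/s9c.png

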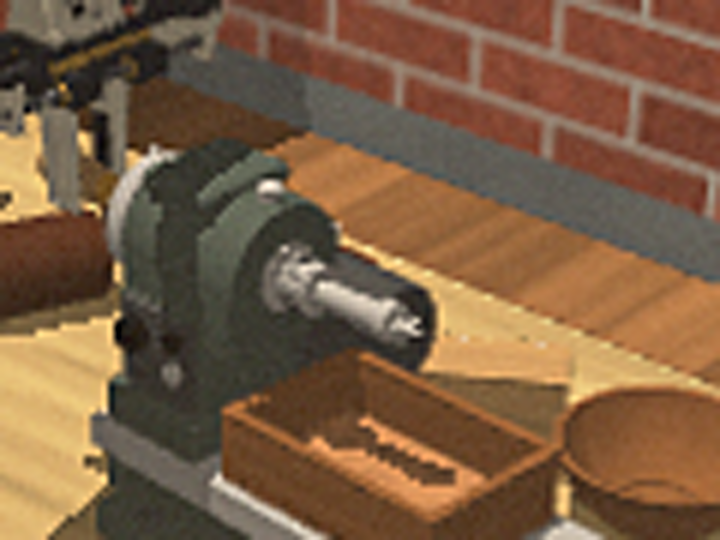

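send_rows(series=[{"wx": 0.015,"wy": 0.004,"wz": -0.003,"dx": -0.02,"dy": -0.7,"dz": 0,"fingers": 220},{"wx": 0,"wy": 0,"wz": -0.002,"dx": -0.04,"dy": -0.7,"dz": 0,"fingers": 220},{"wx": -0.005,"wy": 0,"wz": -0.002,"dx": -0.04,"dy": -0.7,"dz": 0,"fingers": 220}])

```text
t: 16.3
tool_pos: [0.6219, 0.1359, 0.1889]
orientation: [2.271, 2.167, -0.0]
force: [0.9, 13.9, -2.7]
opening: 0.0259
```

```bash
python3 -c "
from h import *
s=robot.read_state()['tool_pos'];y=s[1]-.02
go(.6355+.0666*(y-.31),y,.188,-.048)
"
```

```text
t 16.3 pos [0.6219 0.1359 0.1889] jaw -0.0469 zaxis [ 0.001 -0.002 -1.   ] open 0.0259 F [ 0.9 13.9 -2.7] q [ 0.14  0.24  1.42 -0.    1.48  0.18]
D cm [ 0.07 -2.   -0.09] turn [ 0.0019  0.0014 -0.0011]
```

send_rows(series=[{"wx": -0.005,"wy": 0,"wz": -0.002,"dx": -0.04,"dy": -0.6,"dz": 0,"fingers": 220},{"wx": -0.005,"wy": 0,"wz": 0,"dx": -0.03,"dy": -0.4,"dz": 0,"fingers": 220},{"wx": 0,"wy": 0,"wz": 0,"dx": 0,"dy": 0,"dz": 0,"fingers": 220}])

```text
t: 16.55
tool_pos: [0.621, 0.1264, 0.189]
orientation: [2.268, 2.162, -0.008]
force: [0.1, 0.5, -1.7]
opening: 0.0261
```

```bash
python3 -c "
from h import *
s=robot.read_state()['tool_pos'];y=s[1]-.02
go(.6355+.0666*(y-.31),y,.188,-.048)
snap('side','s10.png');crop('s10.png','s10c.png',310,105,430,195,6)
"
```

```text
t 16.55 pos [0.621  0.1264 0.189 ] jaw -0.0475 zaxis [ 0.002 -0.01  -1.   ] open 0.0261 F [ 0.1  0.5 -1.7] q [ 0.13  0.24  1.42 -0.01  1.48  0.17]
D cm [ 0.09 -2.   -0.1 ] turn [ 0.0097  0.0019 -0.0004]
```

View pics/s10c.png

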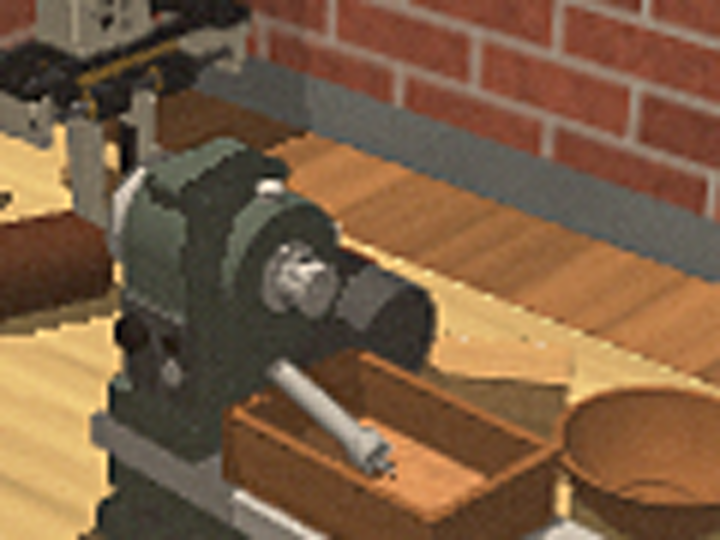

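send_rows(series=[{"wx": 0.01,"wy": 0,"wz": 0,"dx": 0.05,"dy": 0.8,"dz": -0.05,"fingers": 220},{"wx": 0,"wy": 0,"wz": 0,"dx": 0.08,"dy": 1.2,"dz": 0,"fingers": 220},{"wx": 0,"wy": 0,"wz": 0,"dx": 0.08,"dy": 1.2,"dz": 0,"fingers": 220},{"wx": 0,"wy": 0,"wz": 0,"dx": 0.08,"dy": 1.2,"dz": 0,"fingers": 220}])

```text
t: 16.93
tool_pos: [0.6246, 0.1714, 0.1887]
orientation: [2.277, 2.163, 0.003]
force: [0.4, -0.6, -1.8]
opening: 0.026
```

```bash
python3 -c "
from h import *
s=robot.read_state()['tool_pos'];y=s[1]+.1
go(.6355+.0666*(y-.31),y,.188,-.048)
snap('side','s11.png');crop('s11.png','s11c.png',310,105,430,195,6)
snap('top','t11.png');crop('t11.png','t11c.png',290,90,380,160,8)
"
```

```text
t 16.93 pos [0.6246 0.1714 0.1887] jaw -0.0516 zaxis [ 0.002  0.001 -1.   ] open 0.026 F [ 0.4 -0.6 -1.8] q [0.19 0.27 1.38 0.   1.48 0.24]
D cm [ 0.84 10.   -0.07] turn [-0.0008  0.0023  0.0036]
```

View pics/s11c.png

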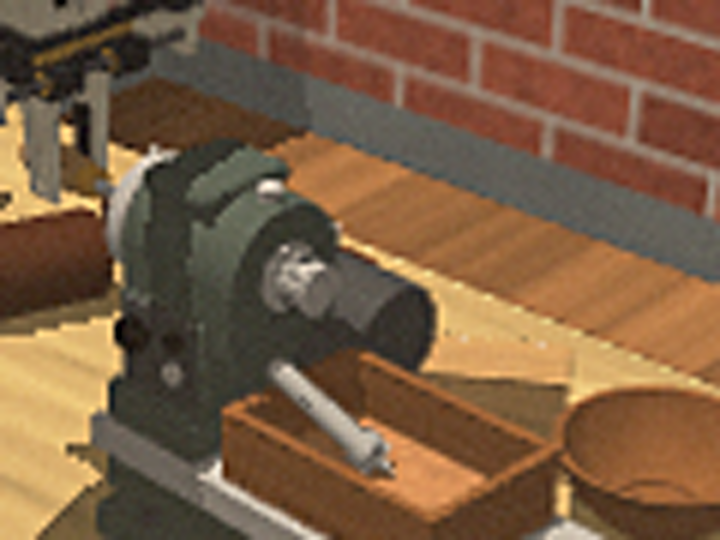

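View pics/t11c.png

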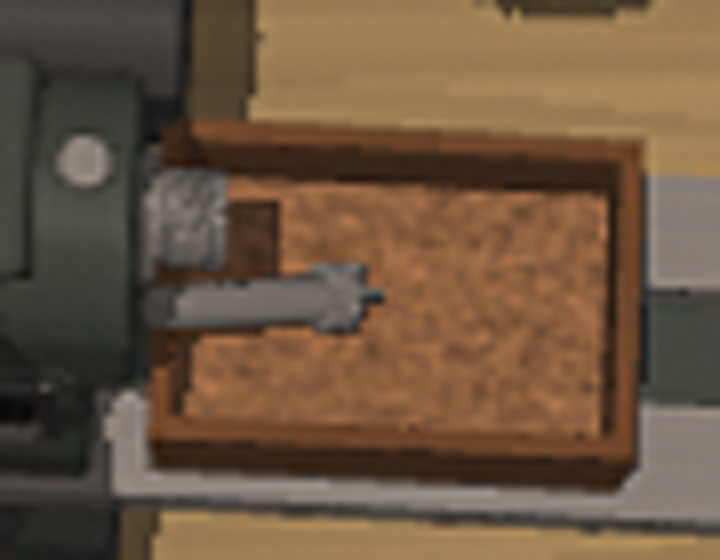

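send_rows(series=[{"wx": 0,"wy": 0,"wz": 0.003,"dx": 0.1,"dy": 1.5,"dz": 0,"fingers": 220},{"wx": 0,"wy": 0,"wz": 0,"dx": 0.12,"dy": 1.7,"dz": 0,"fingers": 220},{"wx": 0,"wy": 0,"wz": 0,"dx": 0.12,"dy": 1.7,"dz": 0,"fingers": 220},{"wx": 0,"wy": 0,"wz": 0,"dx": 0.12,"dy": 1.7,"dz": 0,"fingers": 220},{"wx": 0,"wy": 0,"wz": 0,"dx": 0.12,"dy": 1.7,"dz": 0,"fingers": 220},{"wx": 0,"wy": 0,"wz": 0,"dx": 0.12,"dy": 1.7,"dz": 0,"fingers": 220},{"wx": 0,"wy": 0,"wz": 0,"dx": 0.12,"dy": 1.7,"dz": 0,"fingers": 220}])

```text
t: 17.62
tool_pos: [0.632, 0.2971, 0.188]
orientation: [2.27, 2.17, 0.0]
force: [0.0, -0.2, -2.1]
opening: 0.0264
```

```bash
python3 -c "
from h import *
go(.4273,.3197,.19,.1196)
"
```

```text
t 17.62 pos [0.632  0.2971 0.188 ] jaw -0.0454 zaxis [ 0.001 -0.001 -1.   ] open 0.0264 F [ 0.  -0.2 -2.1] q [ 0.37  0.41  1.22 -0.    1.52  0.41]
D cm [-20.47   2.26   0.2 ] turn [0.0007 0.001  0.165 ]
```

send_rows(series=[{"wx": 0,"wy": 0,"wz": 0,"dx": 0.1,"dy": 1.7,"dz": 0,"fingers": 220},{"wx": 0,"wy": 0,"wz": 0,"dx": -1,"dy": 1,"dz": 0.2,"fingers": 220},{"wx": 0,"wy": 0,"wz": 0.02,"dx": -2,"dy": 0,"dz": 0,"fingers": 220},{"wx": 0,"wy": 0,"wz": 0.03,"dx": -2.8,"dy": 0,"dz": 0,"fingers": 220},{"wx": 0,"wy": 0,"wz": 0.03,"dx": -2.8,"dy": 0,"dz": 0,"fingers": 220},{"wx": 0,"wy": 0,"wz": 0.03,"dx": -2.8,"dy": 0,"dz": 0,"fingers": 220},{"wx": 0,"wy": 0,"wz": 0.03,"dx": -2.8,"dy": 0,"dz": 0,"fingers": 220},{"wx": 0,"wy": 0,"wz": 0.02,"dx": -2.8,"dy": 0,"dz": 0,"fingers": 220},{"wx": 0,"wy": 0,"wz": 0,"dx": -2,"dy": 0,"dz": 0,"fingers": 220},{"wx": 0,"wy": 0,"wz": 0,"dx": -0.8,"dy": 0,"dz": 0,"fingers": 220},{"wx": 0,"wy": 0,"wz": 0,"dx": 0,"dy": 0,"dz": 0,"fingers": 220}])

```text
t: 18.53
tool_pos: [0.4186, 0.3341, 0.1872]
orientation: [-2.07, -2.362, 0.004]
force: [0.1, 0.3, -1.0]
opening: 0.0256
```

```bash
python3 -c "
from h import *
go(.4273,.3197,.12,.1196)
"
```

```text
t 18.53 pos [0.4186 0.3341 0.1872] jaw 0.1315 zaxis [-0.002 -0.001 -1.   ] open 0.0256 F [ 0.1  0.3 -1. ] q [ 0.58 -0.02  1.71 -0.    1.46  0.45]
D cm [ 0.87 -1.44 -6.72] turn [ 0.0014 -0.0019 -0.0119]
```

send_rows(series=[{"wx": 0,"wy": 0,"wz": -0.012,"dx": 0.9,"dy": -1.4,"dz": -0.5,"fingers": 220},{"wx": 0,"wy": 0,"wz": 0,"dx": 0,"dy": 0,"dz": -2,"fingers": 220},{"wx": 0,"wy": 0,"wz": 0,"dx": 0,"dy": 0,"dz": -2,"fingers": 220},{"wx": 0,"wy": 0,"wz": 0,"dx": 0,"dy": 0,"dz": -2,"fingers": 220},{"wx": 0,"wy": 0,"wz": 0,"dx": 0,"dy": 0,"dz": -1.5,"fingers": 220},{"wx": 0,"wy": 0,"wz": 0,"dx": 0,"dy": 0,"dz": -0.5,"fingers": 220},{"wx": 0,"wy": 0,"wz": 0,"dx": 0,"dy": 0,"dz": 0,"fingers": 220}])

```text
t: 19.12
tool_pos: [0.4339, 0.3212, 0.1032]
orientation: [2.083, 2.346, 0.011]
force: [-0.1, 0.7, -1.8]
opening: 0.0254
```

```bash
python3 -c "
from h import *
go(.4273,.3197,.08,.1196)
snap('side','s12.png');crop('s12.png','s12c.png',235,140,310,205,9)
snap('top','t12.png');crop('t12.png','t12c.png',180,170,270,240,8)
"
```

```text
t 19.12 pos [0.4339 0.3212 0.1032] jaw 0.1184 zaxis [ 0.008  0.002 -1.   ] open 0.0254 F [-0.1  0.7 -1.8] q [ 0.54  0.05  1.79 -0.    1.29  0.43]
D cm [-0.66 -0.15 -2.32] turn [-0.0022  0.0081  0.0012]
```

View pics/s12c.png

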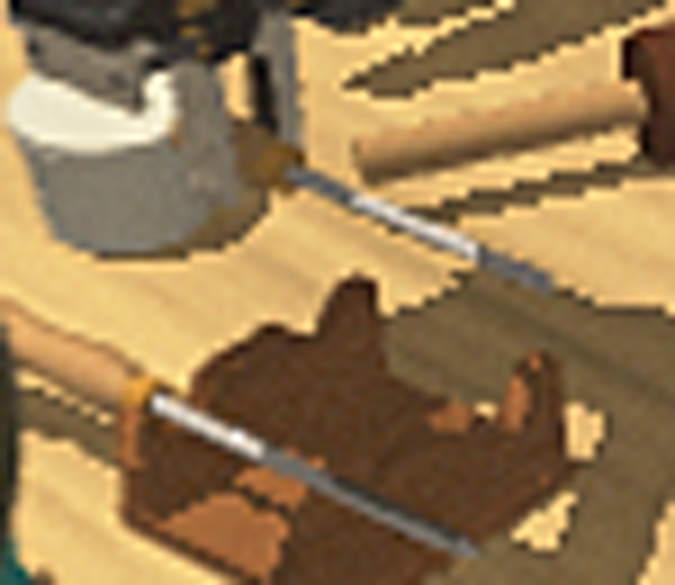

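View pics/t12c.png

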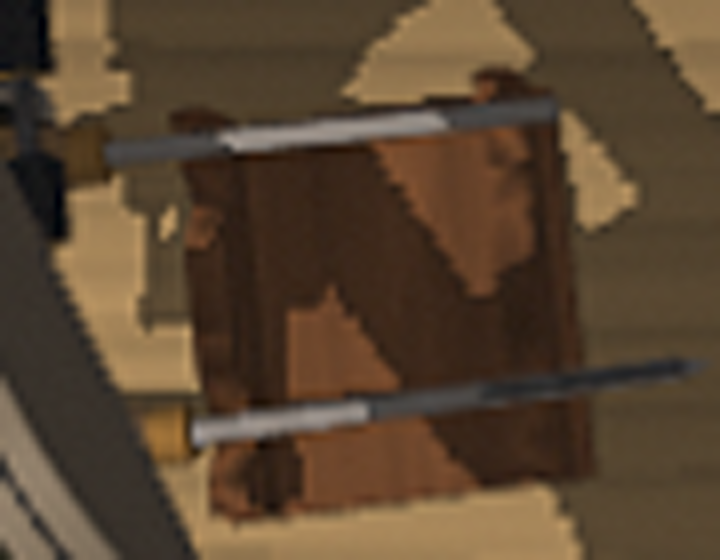

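```bash
python3 -c "
from h import *
f=lambda x,y:(179.5+x/8,169.5+y/8)
a=plane('top',f(108,152),.120);b=plane('top',f(555,107),.120);print(a,b,'slope',(a-b)[0]/(a-b)[1],'line',.4639-.1187*a[1],.4639-.1187*b[1])
print('orig px of tip/ferr at .046',plane('top',(150+582/5.5-.5,160+156/5.5-.5),.046))
g=lambda x,y:(234.5+x/9,139.5+y/9)
print(tri(g(292,172),f(108,152)),tri(g(550,285),f(555,107)))
"
```

```text
[0.43877093 0.28990858 0.12      ] [0.45211453 0.13319468 0.12      ] slope -0.08514620239190615 line 0.42948785191406424 0.4480897916237645
orig px of tip/ferr at .046 [0.44920485 0.12608382 0.046     ]
(array([0.43880499, 0.29077291, 0.11783931]), np.float64(0.0007512433867285483)) (array([0.45276327, 0.13353452, 0.11711847]), np.float64(0.00042684617360995767))
```

send_rows(series=[{"wx": -0.002,"wy": 0.008,"wz": 0.033,"dx": -0.65,"dy": -0.15,"dz": -0.3,"fingers": 220},{"wx": 0,"wy": 0,"wz": 0,"dx": 0,"dy": 0,"dz": -0.8,"fingers": 220},{"wx": 0,"wy": 0,"wz": 0,"dx": 0,"dy": 0,"dz": -0.6,"fingers": 220},{"wx": 0,"wy": 0,"wz": 0,"dx": 0,"dy": 0,"dz": 0,"fingers": 220}])

```text
t: 19.55
tool_pos: [0.4317, 0.3221, 0.0916]
orientation: [2.046, 2.38, 0.015]
force: [0.5, -0.2, -1.4]
opening: 0.0258
```

```bash
python3 -c "
from h import *
go(.4273,.3197,.06,.152)
"
```

```text
t 19.55 pos [0.4317 0.3221 0.0916] jaw 0.1506 zaxis [ 0.009  0.005 -1.   ] open 0.0258 F [ 0.5 -0.2 -1.4] q [0.55 0.05 1.81 0.   1.27 0.39]
D cm [-0.44 -0.24 -3.16] turn [-0.0055  0.0086  0.0014]
```

send_rows(series=[{"wx": -0.005,"wy": 0.009,"wz": 0,"dx": -0.5,"dy": -0.25,"dz": -0.3,"fingers": 220},{"wx": 0,"wy": 0,"wz": 0,"dx": -0.05,"dy": 0,"dz": -0.8,"fingers": 220},{"wx": 0,"wy": 0.002,"wz": 0,"dx": -0.05,"dy": 0,"dz": -0.8,"fingers": 220},{"wx": 0,"wy": 0,"wz": 0,"dx": 0,"dy": 0,"dz": 0,"fingers": 220}])

```text
t: 19.88
tool_pos: [0.4263, 0.3199, 0.0721]
orientation: [-2.049, -2.379, -0.0]
force: [-0.4, -0.1, -1.6]
opening: 0.0256
```

```bash
python3 -c "
from h import *
go(.4273,.3197,.0289,.152)
snap('top','t13.png');crop('t13.png','t13c.png',180,170,270,240,8)
"
```

```text
t 19.88 pos [0.4263 0.3199 0.0721] jaw 0.1489 zaxis [-0.001  0.001 -1.   ] open 0.0256 F [-0.4 -0.1 -1.6] q [0.55 0.07 1.83 0.   1.24 0.4 ]
D cm [ 0.1  -0.02 -4.32] turn [-0.0012 -0.0011  0.0031]
```

View pics/t13c.png

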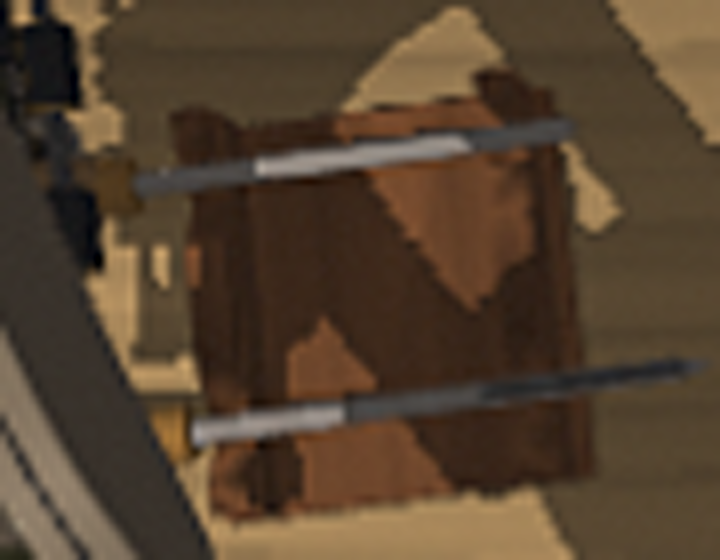

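send_rows(series=[{"wx": 0,"wy": 0,"wz": 0.003,"dx": 0,"dy": 0,"dz": -1,"fingers": 220},{"wx": 0,"wy": 0,"wz": 0,"dx": -0.05,"dy": 0,"dz": -1,"fingers": 220},{"wx": 0,"wy": 0.002,"wz": 0,"dx": -0.05,"dy": 0,"dz": -0.8,"fingers": 220},{"wx": 0,"wy": 0.002,"wz": 0,"dx": -0.05,"dy": 0,"dz": -0.5,"fingers": 220},{"wx": 0,"wy": 0,"wz": 0,"dx": 0,"dy": 0,"dz": 0,"fingers": 220}])

```text
t: 20.35
tool_pos: [0.4247, 0.32, 0.036]
orientation: [-2.043, -2.38, 0.004]
force: [-0.8, 0.0, -1.8]
opening: 0.0259
```

```bash
python3 -c "
from h import *
go(.4273,.3197,.0289,.152)
"
```

```text
t 20.35 pos [0.4247 0.32   0.036 ] jaw 0.1522 zaxis [-0.005  0.001 -1.   ] open 0.0259 F [-0.8  0.  -1.8] q [0.55 0.12 1.85 0.   1.18 0.39]
D cm [ 0.26 -0.03 -0.71] turn [-0.0014 -0.0051 -0.0002]
```

send_rows(series=[{"wx": 0,"wy": -0.005,"wz": 0,"dx": 0.25,"dy": 0,"dz": -0.2,"fingers": 220},{"wx": 0,"wy": 0,"wz": 0,"dx": 0,"dy": 0,"dz": -0.3,"fingers": 220},{"wx": 0,"wy": 0,"wz": 0,"dx": 0,"dy": 0,"dz": -0.3,"fingers": 220},{"wx": 0,"wy": 0,"wz": 0,"dx": 0,"dy": 0,"dz": 0,"fingers": 220}])

```text
t: 20.68
tool_pos: [0.4274, 0.3202, 0.0283]
orientation: [-2.046, -2.383, -0.001]
force: [-5.1, -2.6, 6.0]
opening: 0.0259
```

```bash
python3 -c "
from h import *
go(.4273,.3197,.0289,.152)
snap('side','s14.png');crop('s14.png','s14c.png',235,140,310,205,9)
"
```

```text
t 20.68 pos [0.4274 0.3202 0.0283] jaw 0.1519 zaxis [-0.     0.001 -1.   ] open 0.0259 F [-5.1 -2.6  6. ] q [0.55 0.13 1.85 0.   1.16 0.39]
D cm [-0.01 -0.05  0.06] turn [-0.0012 -0.0003  0.0001]
```

View pics/s14c.png

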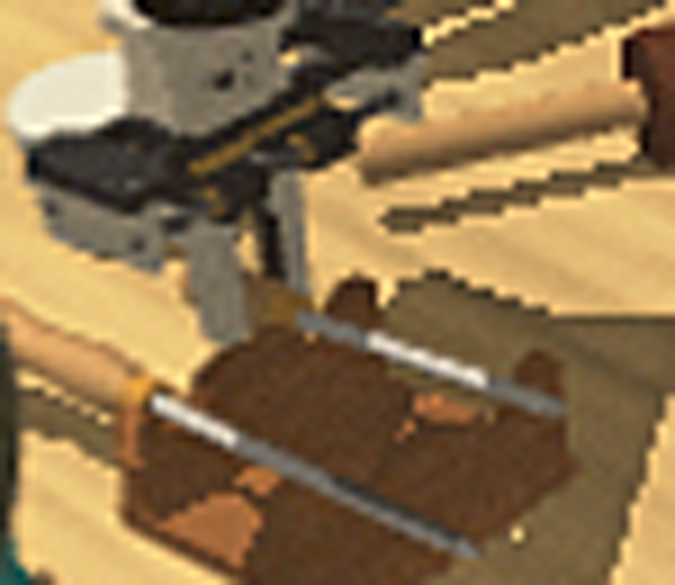

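send_rows(series=[{"wx": 0,"wy": 0,"wz": 0,"dx": 0,"dy": 0,"dz": 0,"fingers": 220},{"wx": 0,"wy": 0,"wz": 0,"dx": 0,"dy": 0,"dz": 0,"fingers": 170},{"wx": 0,"wy": 0,"wz": 0,"dx": 0,"dy": 0,"dz": 0,"fingers": 125},{"wx": 0,"wy": 0,"wz": 0,"dx": 0,"dy": 0,"dz": 0,"fingers": 125},{"wx": 0,"wy": 0,"wz": 0,"dx": 0,"dy": 0,"dz": 0,"fingers": 125}])

```text
t: 21.15
tool_pos: [0.4288, 0.3209, 0.0303]
orientation: [2.046, 2.383, 0.006]
force: [0.3, 0.1, -0.3]
opening: 0.045
```

```bash
python3 -c "
from h import *
go(.4273,.3197,.0289,.152)
"
```

```text
t 21.15 pos [0.4288 0.3209 0.0303] jaw 0.1519 zaxis [ 0.002  0.003 -1.   ] open 0.045 F [ 0.3  0.1 -0.3] q [0.55 0.13 1.85 0.   1.16 0.39]
D cm [-0.15 -0.12 -0.14] turn [-0.0026  0.0025  0.0001]
```

Free of the bar. Lift straight up.

send_rows(series=[{"wx": 0,"wy": 0,"wz": 0,"dx": 0,"dy": 0,"dz": 1,"fingers": 125},{"wx": 0,"wy": 0,"wz": 0,"dx": 0,"dy": 0,"dz": 2,"fingers": 125},{"wx": 0,"wy": 0,"wz": 0,"dx": 0,"dy": 0,"dz": 3,"fingers": 125},{"wx": 0,"wy": 0,"wz": 0,"dx": 0,"dy": 0,"dz": 3.5,"fingers": 125},{"wx": 0,"wy": 0,"wz": 0,"dx": 0,"dy": 0,"dz": 3.5,"fingers": 125},{"wx": 0,"wy": 0,"wz": 0,"dx": 0,"dy": 0,"dz": 3.5,"fingers": 125},{"wx": 0,"wy": 0,"wz": 0,"dx": 0,"dy": -2,"dz": 3.5,"fingers": 125},{"wx": 0,"wy": 0,"wz": 0,"dx": 0,"dy": -3.8,"dz": 1.5,"fingers": 125},{"wx": 0,"wy": 0,"wz": -0.03,"dx": 0,"dy": -4,"dz": 0.5,"fingers": 125},{"wx": 0,"wy": 0,"wz": -0.03,"dx": 0,"dy": -4,"dz": 0.5,"fingers": 125},{"wx": 0,"wy": 0,"wz": -0.03,"dx": 0,"dy": -4,"dz": 0.5,"fingers": 125},{"wx": 0,"wy": 0,"wz": -0.03,"dx": 0,"dy": -4,"dz": 0.5,"fingers": 125},{"wx": 0,"wy": 0,"wz": -0.03,"dx": 0,"dy": -4,"dz": 0,"fingers": 125},{"wx": 0,"wy": 0,"wz": -0.03,"dx": 0,"dy": -4,"dz": 0,"fingers": 125}])

```text
t: 22.32
tool_pos: [0.4229, 0.0161, 0.2875]
orientation: [2.238, 2.19, 0.02]
force: [1.9, -0.5, 0.5]
opening: 0.0471
```

```bash
python3 -c "
from h import *
go(.6,-.15,.3,-.0666)
snap('side','s15.png');crop('s15.png','s15c.png',225,130,425,260,4)
snap('top','t15.png');crop('t15.png','t15c.png',150,80,380,250,3.4)
"
```

```text
t 22.32 pos [0.4229 0.0161 0.2875] jaw -0.0216 zaxis [ 0.016  0.002 -1.   ] open 0.0471 F [ 1.9 -0.5  0.5] q [-0.09 -0.4   1.85  0.    1.68 -0.06]
D cm [ 17.71 -16.61   1.25] turn [-0.0017  0.0161 -0.045 ]
```

View pics/s15c.png

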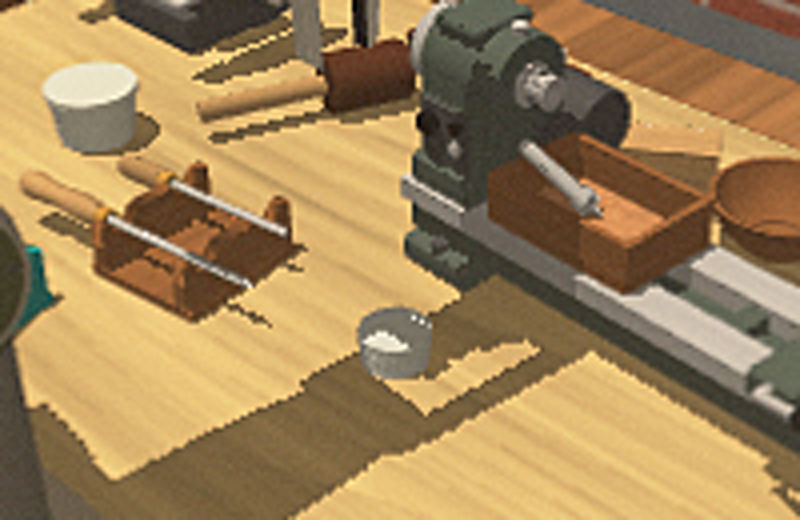

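View pics/t15c.png

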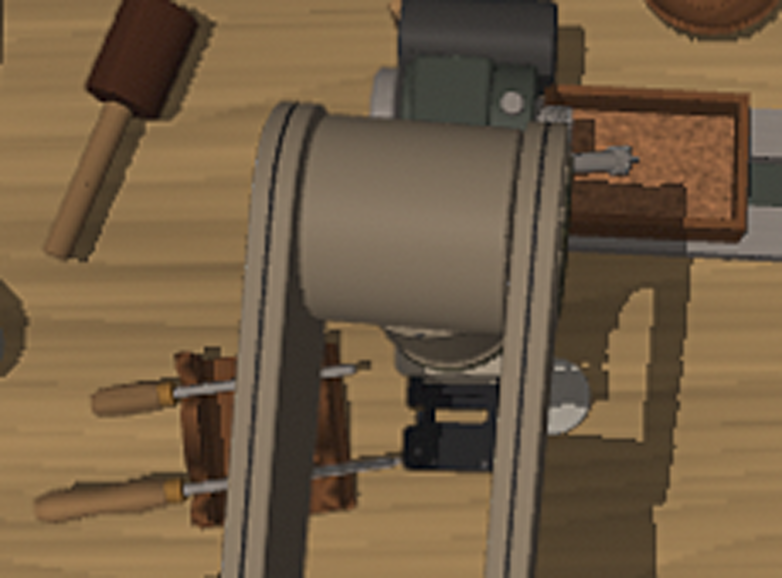

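```bash
python3 -c "
from h import *
f=lambda x,y:(289.5+x/8,89.5+y/8);g=lambda x,y:(309.5+x/6,104.5+y/6)
for n,t,s in(('tip',(378,297),(388,468)),('head',(335,298),(365,448)),('shank by head',(300,302),(345,428)),('tail',(155,308),(278,372))): print(n,tri(g(*s),f(*t)))
print('orig tray end wall rim', plane('top',f(158,350),.135))
"
```

```text
tip (array([ 0.61601759, -0.11549073,  0.09920288]), np.float64(0.0006793207485044138))
head (array([ 0.61299494, -0.0995371 ,  0.10820145]), np.float64(0.0010532567410408932))
shank by head (array([ 0.60844477, -0.08677467,  0.1192024 ]), np.float64(0.0009077450855440887))
tail (array([ 0.60117493, -0.03654925,  0.14157262]), np.float64(0.001344205925483931))
orig tray end wall rim [ 0.58743155 -0.03685153  0.135     ]
```

```bash
cat >> h.py <<'E'
def got(x,y,z,j,a):
    s=robot.read_state(); p=np.array(s["tool_pos"]); R=Ro.from_rotvec(s["orientation"]);cur=R.as_matrix()
    y_=np.array([np.cos(j),np.sin(j),0]);z_=Ro.from_rotvec(a*y_).apply([0,0,-1.]);M=np.stack([np.cross(y_,z_),y_,z_],1)
    if cur[:,1]@y_<0: M[:,:2]*=-1
    print("t",round(s["t"],2),"pos",p.round(4),"y",cur[:,1].round(3),"z",cur[:,2].round(3),"open",round(s["opening"],4),"F",np.round(s["force"],1),"q",np.round(s["q"],2))
    print("D cm",((np.array([x,y,z])-p)*100).round(2),"turn",(Ro.from_matrix(M)*R.inv()).as_rotvec().round(3),"ztgt",z_.round(3))
E
python3 -c "
from h import *
got(.608,-.125,.26,.15,.35)"
```

```text
t 22.42 pos [0.4233 0.0123 0.2875] y [ 0.999 -0.03   0.016] z [ 0.016 -0.    -1.   ] open 0.0473 F [ 0.2  0.8 -0.3] q [-0.09 -0.4   1.84  0.    1.68 -0.06]
D cm [ 18.47 -13.73  -2.75] turn [0.349 0.037 0.181] ztgt [-0.051  0.339 -0.939]
```

send_rows(series=[{"wx": 0,"wy": 0,"wz": 0,"dx": 0.5,"dy": -2.5,"dz": 0,"fingers": 167},{"wx": 0,"wy": 0,"wz": 0,"dx": 1,"dy": -3,"dz": 0,"fingers": 167},{"wx": 0.03,"wy": 0.003,"wz": 0.018,"dx": 1.8,"dy": -3,"dz": 0,"fingers": 167},{"wx": 0.05,"wy": 0.005,"wz": 0.025,"dx": 2.5,"dy": -2,"dz": 0,"fingers": 167},{"wx": 0.05,"wy": 0.005,"wz": 0.025,"dx": 2.8,"dy": -1.5,"dz": 0,"fingers": 167},{"wx": 0.05,"wy": 0.005,"wz": 0.025,"dx": 2.8,"dy": -1,"dz": -0.4,"fingers": 167},{"wx": 0.05,"wy": 0.005,"wz": 0.025,"dx": 2.8,"dy": -0.5,"dz": -0.4,"fingers": 167},{"wx": 0.05,"wy": 0.005,"wz": 0.025,"dx": 2.5,"dy": 0,"dz": -0.5,"fingers": 167},{"wx": 0.05,"wy": 0.005,"wz": 0.025,"dx": 1.5,"dy": 0,"dz": -0.5,"fingers": 167},{"wx": 0,"wy": 0,"wz": 0,"dx": 0,"dy": 0,"dz": 0,"fingers": 167}])

```text
t: 23.25
tool_pos: [0.6138, -0.1283, 0.2756]
orientation: [-1.879, -2.171, -0.346]
force: [0.6, -0.4, -1.1]
opening: 0.0321
```

```bash
python3 -c "
from h import *
got(.608,-.119,.207,.15,.35)"
```

```text
t 23.25 pos [ 0.6138 -0.1283  0.2756] y [0.99  0.141 0.017] z [-0.032  0.338 -0.941] open 0.0321 F [ 0.6 -0.4 -1.1] q [-0.46  0.33  1.2   0.3   1.79 -0.57]
D cm [-0.58  0.93 -6.86] turn [0.002 0.017 0.009] ztgt [-0.051  0.339 -0.939]
```

send_rows(series=[{"wx": 0,"wy": 0.017,"wz": 0.009,"dx": 0,"dy": 0.5,"dz": -1,"fingers": 167},{"wx": 0,"wy": 0,"wz": 0,"dx": -0.05,"dy": 0.2,"dz": -2,"fingers": 167},{"wx": 0,"wy": 0,"wz": 0,"dx": -0.05,"dy": 0.2,"dz": -2,"fingers": 167},{"wx": 0,"wy": 0,"wz": 0,"dx": 0,"dy": 0,"dz": -1,"fingers": 167},{"wx": 0,"wy": 0,"wz": 0,"dx": 0,"dy": 0,"dz": 0,"fingers": 167}])

```text
t: 23.67
tool_pos: [0.6138, -0.117, 0.2151]
orientation: [-1.864, -2.171, -0.323]
force: [0.4, 0.2, -1.0]
opening: 0.0321
```

```bash
python3 -c "
from h import *
got(.608,-.085,.113,.15,.35)
snap('side','s16.png');crop('s16.png','s16c.png',310,95,430,195,6)
snap('top','t16.png');crop('t16.png','t16c.png',270,80,380,170,6.5)
"
```

```text
t 23.67 pos [ 0.6138 -0.117   0.2151] y [ 0.988  0.151 -0.002] z [-0.053  0.334 -0.941] open 0.0321 F [ 0.4  0.2 -1. ] q [-0.44  0.35  1.28  0.29  1.71 -0.58]
D cm [ -0.58   3.2  -10.21] turn [ 0.005 -0.001 -0.002] ztgt [-0.051  0.339 -0.939]
```

View pics/s16c.png

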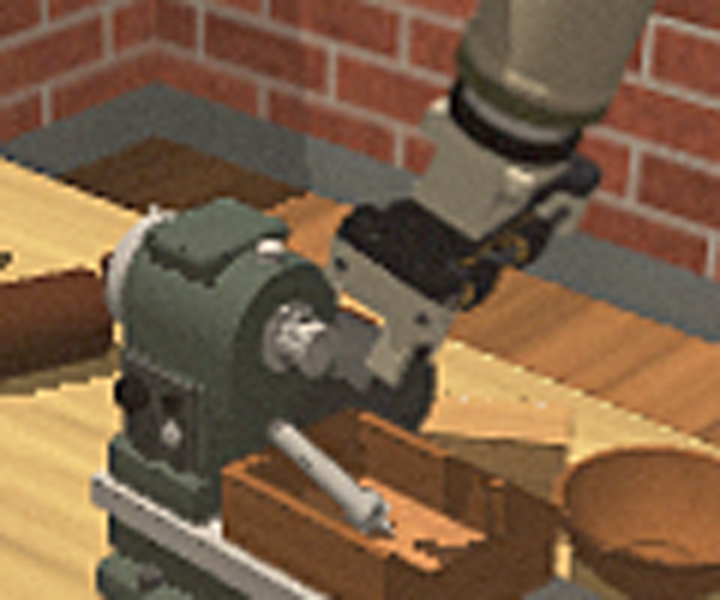

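View pics/t16c.png

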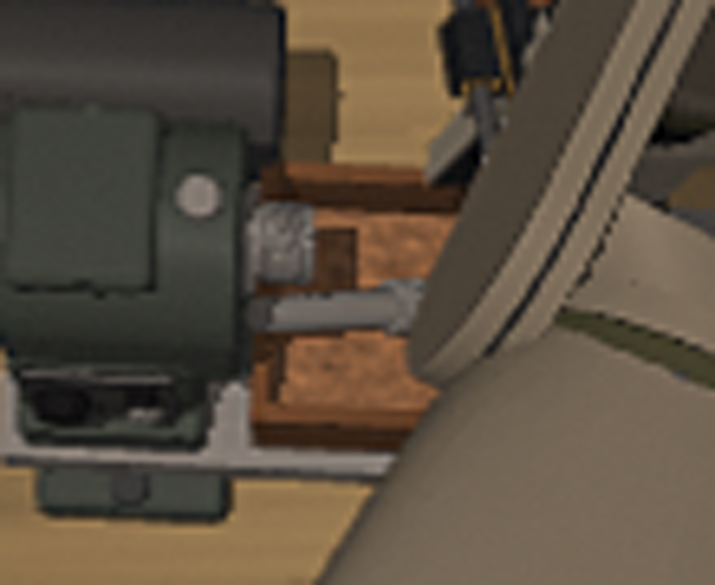

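send_rows(series=[{"wx": 0,"wy": 0,"wz": 0,"dx": -0.1,"dy": 0.3,"dz": -1.2,"fingers": 167},{"wx": 0,"wy": 0,"wz": 0,"dx": -0.1,"dy": 0.6,"dz": -2,"fingers": 167},{"wx": 0,"wy": 0,"wz": 0,"dx": -0.1,"dy": 0.6,"dz": -2,"fingers": 167},{"wx": 0,"wy": 0,"wz": 0,"dx": -0.1,"dy": 0.6,"dz": -1.5,"fingers": 167},{"wx": 0,"wy": 0,"wz": 0,"dx": -0.1,"dy": 0.2,"dz": -0.5,"fingers": 167},{"wx": 0,"wy": 0,"wz": 0,"dx": 0,"dy": 0,"dz": 0,"fingers": 167}])

```text
t: 24.27
tool_pos: [0.613, -0.0947, 0.1513]
orientation: [-1.873, -2.186, -0.332]
force: [0.3, 0.2, -0.2]
opening: 0.032
```

```bash
python3 -c "
from h import *
got(.608,-.085,.113,.15,.35)
snap('side','s17.png');crop('s17.png','s17c.png',340,135,410,195,11)
"
```

```text
t 24.27 pos [ 0.613  -0.0947  0.1513] y [0.988 0.151 0.015] z [-0.036  0.327 -0.944] open 0.032 F [ 0.3  0.2 -0.2] q [-0.41  0.35  1.39  0.29  1.57 -0.59]
D cm [-0.5   0.97 -3.83] turn [ 0.013  0.017 -0.001] ztgt [-0.051  0.339 -0.939]
```

View pics/s17c.png

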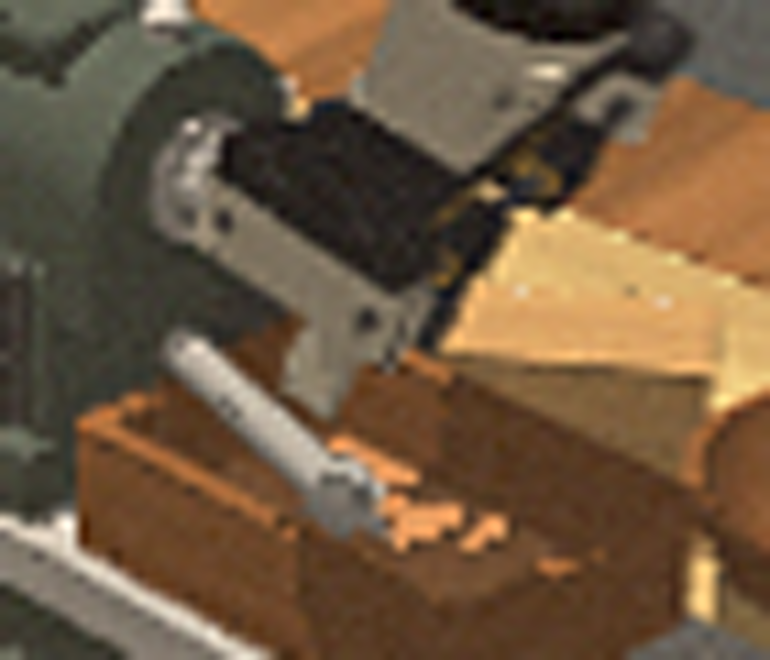

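send_rows(series=[{"wx": 0.013,"wy": 0.017,"wz": 0,"dx": -0.4,"dy": 0.1,"dz": -1,"fingers": 150},{"wx": 0,"wy": 0,"wz": 0,"dx": 0,"dy": 0.1,"dz": -1,"fingers": 150},{"wx": 0,"wy": 0,"wz": 0,"dx": 0,"dy": 0.1,"dz": -1,"fingers": 150},{"wx": 0,"wy": 0,"wz": 0,"dx": 0,"dy": 0,"dz": 0,"fingers": 150}])

```text
t: 24.65
tool_pos: [0.6111, -0.0936, 0.1235]
orientation: [-1.865, -2.171, -0.332]
force: [-1.0, 0.1, -0.8]
opening: 0.0381
```

```bash
python3 -c "
from h import *
got(.609,-.092,.106,.15,.35)
snap('side','s18.png');crop('s18.png','s18c.png',340,135,410,195,11)
"
```

```text
t 24.65 pos [ 0.6111 -0.0936  0.1235] y [0.989 0.15  0.005] z [-0.047  0.337 -0.94 ] open 0.0381 F [-1.   0.1 -0.8] q [-0.41  0.38  1.41  0.29  1.54 -0.6 ]
D cm [-0.21  0.16 -1.75] turn [ 0.002  0.005 -0.001] ztgt [-0.051  0.339 -0.939]
```

View pics/s18c.png

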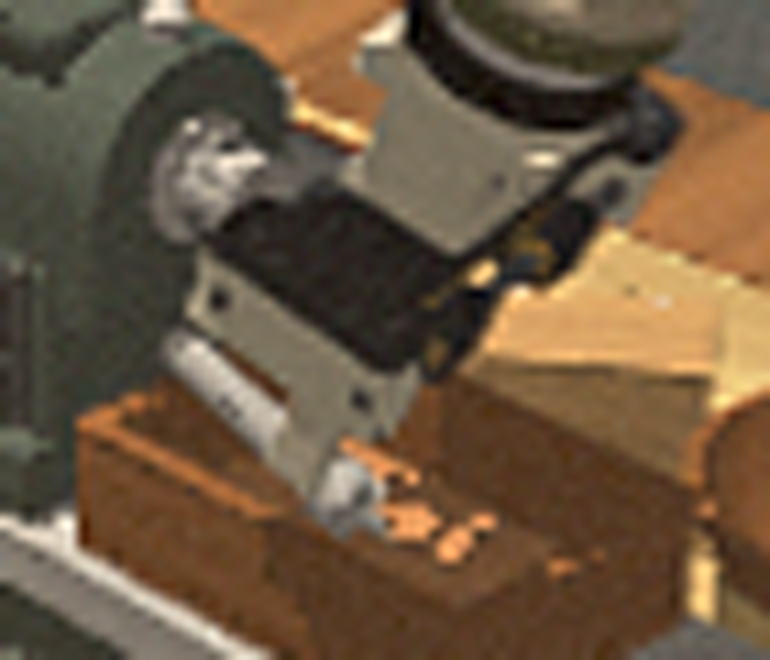

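send_rows(series=[{"wx": 0,"wy": 0.005,"wz": 0,"dx": -0.1,"dy": 0,"dz": -0.9,"fingers": 150},{"wx": 0,"wy": 0,"wz": 0,"dx": 0,"dy": 0,"dz": -0.6,"fingers": 150},{"wx": 0,"wy": 0,"wz": 0,"dx": 0,"dy": 0,"dz": 0,"fingers": 150},{"wx": 0,"wy": 0,"wz": 0,"dx": 0,"dy": 0,"dz": 0,"fingers": 230},{"wx": 0,"wy": 0,"wz": 0,"dx": 0,"dy": 0,"dz": 0,"fingers": 230},{"wx": 0,"wy": 0,"wz": 0,"dx": 0,"dy": 0,"dz": 0,"fingers": 230},{"wx": 0,"wy": 0,"wz": 0,"dx": 0,"dy": 0,"dz": 0,"fingers": 230}], newtons=20)

```text
t: 25.28
tool_pos: [0.6109, -0.0943, 0.1085]
orientation: [-1.865, -2.169, -0.328]
force: [-1.1, 0.2, -1.2]
opening: 0.0243
```

```bash
python3 -c "
from h import *
got(.609,-.092,.106,.15,.35)
"
```

```text
t 25.28 pos [ 0.6109 -0.0943  0.1085] y [0.989 0.15  0.001] z [-0.05   0.337 -0.94 ] open 0.0243 F [-1.1  0.2 -1.2] q [-0.41  0.4   1.42  0.29  1.52 -0.61]
D cm [-0.19  0.23 -0.25] turn [ 0.003  0.001 -0.   ] ztgt [-0.051  0.339 -0.939]
```

Gripping about 24–25 mm (the head). Draw it gently toward -y so the tail slips inside the end wall.

send_rows(series=[{"wx": 0,"wy": 0,"wz": 0,"dx": 0,"dy": 0,"dz": 0,"fingers": 230},{"wx": 0,"wy": 0,"wz": 0,"dx": 0,"dy": 0,"dz": 0.4,"fingers": 230},{"wx": 0,"wy": 0,"wz": 0,"dx": 0,"dy": -0.6,"dz": 0,"fingers": 230},{"wx": 0,"wy": 0,"wz": 0,"dx": 0,"dy": -0.8,"dz": 0,"fingers": 230},{"wx": 0,"wy": 0,"wz": 0,"dx": 0,"dy": -0.8,"dz": 0,"fingers": 230},{"wx": 0,"wy": 0,"wz": 0,"dx": 0,"dy": -0.8,"dz": 0,"fingers": 230},{"wx": 0,"wy": 0,"wz": 0,"dx": 0,"dy": 0,"dz": 0,"fingers": 230}])

```text
t: 25.87
tool_pos: [0.6107, -0.1278, 0.113]
orientation: [-1.865, -2.17, -0.327]
force: [-0.1, -0.6, -1.4]
opening: 0.0243
```

```bash
python3 -c "
from h import *
got(.609,-.092,.106,.15,.35)
snap('side','s19.png');crop('s19.png','s19c.png',340,135,410,195,11)
"
```

```text
t 25.87 pos [ 0.6107 -0.1278  0.113 ] y [0.989 0.15  0.001] z [-0.05   0.335 -0.941] open 0.0243 F [-0.1 -0.6 -1.4] q [-0.46  0.43  1.38  0.28  1.54 -0.65]
D cm [-0.17  3.58 -0.7 ] turn [ 0.004  0.001 -0.001] ztgt [-0.051  0.339 -0.939]
```

View pics/s19c.png

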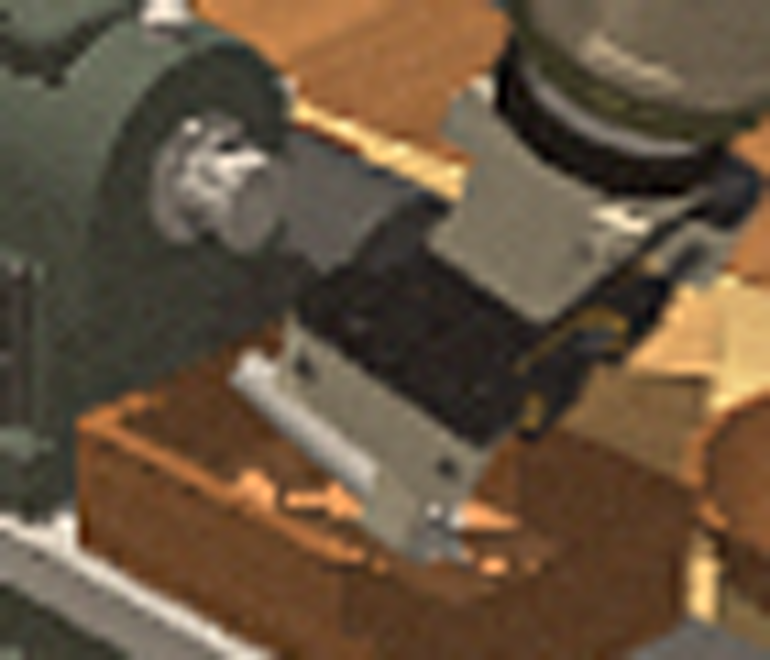

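send_rows(series=[{"wx": 0,"wy": 0,"wz": 0,"dx": 0,"dy": 0,"dz": -0.5,"fingers": 230},{"wx": 0,"wy": 0,"wz": 0,"dx": 0,"dy": 0,"dz": 0,"fingers": 230},{"wx": 0,"wy": 0,"wz": 0,"dx": 0,"dy": 0,"dz": 0,"fingers": 150},{"wx": 0,"wy": 0,"wz": 0,"dx": 0,"dy": 0,"dz": 0,"fingers": 150},{"wx": 0,"wy": 0,"wz": 0,"dx": 0,"dy": 0,"dz": 0,"fingers": 150},{"wx": 0,"wy": 0,"wz": 0,"dx": 0,"dy": -0.2,"dz": 1,"fingers": 150},{"wx": 0,"wy": 0,"wz": 0,"dx": 0,"dy": -0.7,"dz": 2,"fingers": 150},{"wx": 0,"wy": 0,"wz": 0,"dx": 0,"dy": -0.7,"dz": 2.5,"fingers": 150},{"wx": 0,"wy": 0,"wz": 0,"dx": -0.5,"dy": -1,"dz": 3,"fingers": 150},{"wx": -0.05,"wy": 0,"wz": 0,"dx": -1.5,"dy": -1,"dz": 3,"fingers": 150},{"wx": -0.1,"wy": 0,"wz": 0,"dx": -3,"dy": -1,"dz": 2.5,"fingers": 150},{"wx": -0.1,"wy": 0,"wz": 0,"dx": -3.5,"dy": -1.5,"dz": 1,"fingers": 150},{"wx": -0.1,"wy": 0,"wz": 0,"dx": -3.8,"dy": -1,"dz": 0,"fingers": 150},{"wx": 0,"wy": 0,"wz": 0,"dx": -3.8,"dy": -1,"dz": 0,"fingers": 150},{"wx": 0,"wy": 0,"wz": 0,"dx": -3.5,"dy": -1.5,"dz": 0,"fingers": 150},{"wx": 0,"wy": 0,"wz": 0,"dx": -2,"dy": -1,"dz": 0,"fingers": 150}])

```text
t: 27.25
tool_pos: [0.3888, -0.2338, 0.2725]
orientation: [-2.047, -2.361, 0.076]
force: [-0.5, -0.2, 0.8]
opening: 0.0386
```

```bash
python3 -c "
from h import *
got(.609,-.092,.106,.15,.35)
snap('side','s20.png');crop('s20.png','s20c.png',230,120,430,270,4)
snap('top','t20.png');
"
```

```text
t 27.25 pos [ 0.3888 -0.2338  0.2725] y [ 0.989  0.141 -0.047] z [-0.044 -0.026 -0.999] open 0.0386 F [-0.5 -0.2  0.8] q [-0.62 -0.26  1.77 -0.05  1.66 -0.76]
D cm [ 22.02  14.18 -16.65] turn [ 0.373  0.008 -0.001] ztgt [-0.051  0.339 -0.939]
```

View pics/s20c.png

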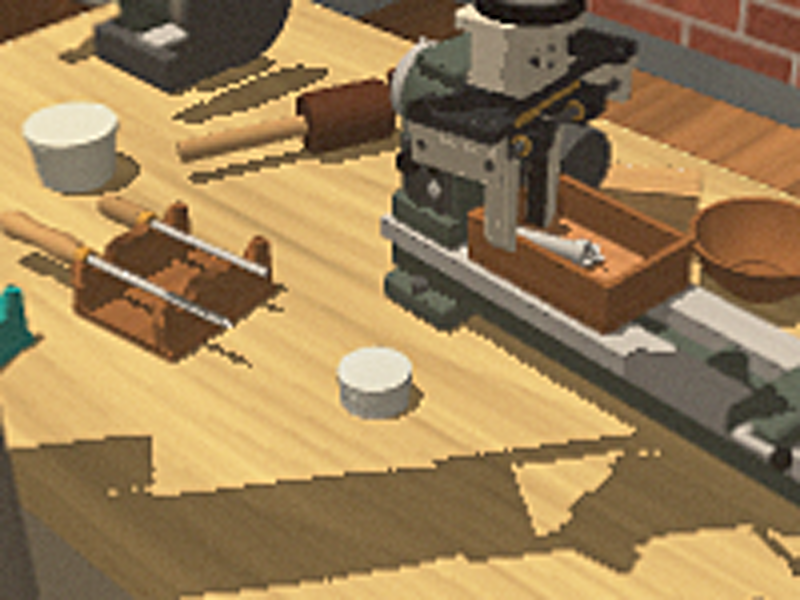

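View pics/t20.png

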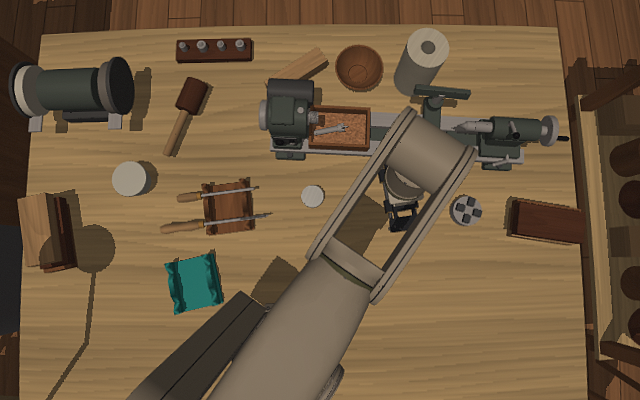

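```bash
python3 -c "
from h import *
a=cv2.imread('pics/top0.png');b=cv2.imread('pics/t20.png')
c=np.vstack([np.hstack([i[170:245,150:290],i[170:245,290:330],i[185:235,445:490].repeat(1,0) if 0 else cv2.resize(i[185:235,445:490],(68,75))]) for i in(a,b)])
cv2.imwrite('pics/cmp.png',cv2.resize(c,None,fx=3,fy=3))
crop('t20.png','t20c.png',295,95,385,160,8)
"
```

```text
(no output)
```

View pics/cmp.png

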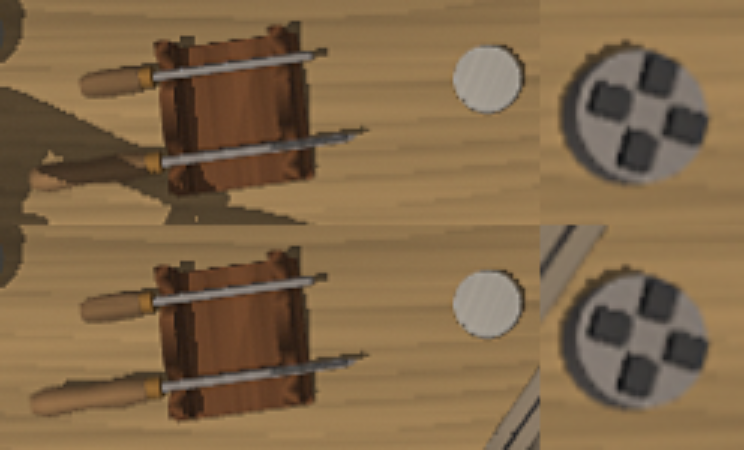

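View pics/t20c.png

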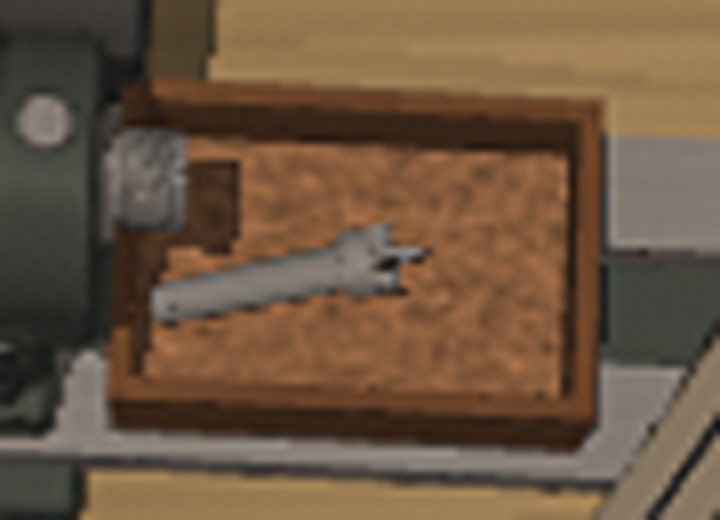

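```bash
python3 -c "
from h import *
f=lambda x,y:(294.5+x/8,94.5+y/8)
P=[plane('top',f(*q),.135) for q in((110,408),(592,425),(605,100),(125,82))];print(np.mean(P,0))
print(robot.close_job())"
```

```text
[ 0.60721557 -0.12121059  0.135     ]
the job is handed in; nothing more can be done
None
```

The job is done and handed in at about 27 s on the robot clock. The tray is on the bed under the nose, the drive centre is lying in it, and the bar is back in its own rack notches.

- **Tray:** I set it on the bed and let go before touching the bar. The last check put its middle on the spindle axis, about 60 mm beyond the nose. Its near end is about 25 mm back under the nose.
- **Knockout:** The bar went in from the handwheel end without touching the bore, and pushing took about 11–14 N. The centre dropped into the tray.
- **Extra step:** The centre landed leaning on the tray's end wall, with its tail on the rim. After putting the bar back I drew it about 30 mm along by its head, and it now lies on the cork floor.
- **Final pictures:** The bar lies where it started. The gouge, wax tin and chuck look unmoved from the first picture, and the gripper is clear of everything.
- **Where measurements disagreed:**
  - Heights from the two cameras read about 3–5 mm low at spindle level, so I used the given spindle height there.
  - The bar sat about 0.03 rad askew in the grip, which I corrected before inserting it and before laying it back.

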